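Put wrongly fitted fuse-links back into their own ways

ROBOT

A 6-joint arm with a two-finger parallel gripper is mounted at the origin on the work surface. World frame = base frame: x ahead of the robot, y to its left, z up, the work surface at z = 0. Lengths are in mm, angles in rad, forces in N, time in s.
With the tool pointing down it reaches from about 350 to 875 mm from the base axis. Payload 4.2 kg.
Tool frame: the origin (TCP) lies midway between the tips of the shut fingers; the grasp point (between the pads) lies 19 mm behind it; z points along the fingers, y is the line along which they close (so a half turn about z gives the same grasp; the last joint's range is limited). The gripper opens to 85 mm and grips with 20 to 120 N. Pads are 22 mm wide; open, the fingers measure 114 mm over their backs; the gripper's body (76 mm by 85 mm) begins 54 mm behind the grasp point. The pads swing forward as they close: fully open they stand 13 mm farther back than shut.
Start: joints at [-1.069, 0.385, 0.008, 0, -1.194, -0.259], TCP at [150.281, -606.642, 231.312] pointing down, gripper open.
Joint ranges: [-3.14, 3.14], [-1.21, 2.06], [-1.07, 1.41], [-3.16, 2.05], [-2.99, -0.16], [-3.1, 3.1]. Speed limits (rad/s): [2.79, 2.79, 3.14, 3.14, 3.14, 3.14].

INTERFACE

Orientations are given as a unit quaternion [w, x, y, z].
In Python, from bench import bot gives the robot as it stands.
- The arm moves only by the tool servo_tool, never from a script. Its argument "commands" is a list of rows, each an object of numbers: "hand": the finger opening in m, from 0 to 0.0854; "tx", "ty", "tz": the shift along the tool's x, y, z in m; "ax", "ay", "az": the turn, a rotation vector about the tool's x, y, z in rad. In form: [{"hand": .., "tx": .., "ty": .., "tz": .., "ax": .., "ay": .., "az": ..}, ...]. A call has exactly 5 rows; each row shifts and turns the commanded pose from where the row before left it, along the tool's axes as they then stand; what a row does not reach is not made up. A row lasts 1/10 s, in which the tool goes at most 50 mm and 8.59 degrees, less where a joint would pass 70% of its speed; a pose out of reach is approached as far as the arm can. A call with a gripper value outside its range is refused whole. The fingers move at their own pace and stop on an object; "force" is the grip in N (left out, the last holds). Time passes only in rows, so rows that do not move let the fingers close, or fill a call up. It gives the time, the measured TCP pose, the force, the opening and the grip force at its end, in the units of the state.
- bot.read_state(): the state, without advancing time (a new reading comes with each control period).
- bot.snapshot(name): name is "scene" or "side" or "wrist"; returns (picture, depth): 384x512x3 uint8, blue, green, red; 384x512 float32, mm along the optical axis (not along the pixel's ray), 0 where there is no reading.
- bot.camera_model(name): a dict with "intrinsics" (3x3 intrinsics, pixels), "xyz" and "attitude" of the camera in the world. Camera axes: x right, y down, z forward; pixel columns grow to the right and rows downward; lengths in mm; the calibration is good to about 2 mm. A picture is of the moment at which its call begins: read the wrist's pose just before it. camera_model takes no time and is no camera call; for the wrist camera it gives the pose at the moment of the call.
- bot.close_job(): hands the job in; it is judged then, once.
Trained networks look in the newest picture that a camera, given by its name, has taken for a name from the list of things; names that differ only in an ending like _2 or _b are one class to them, and where a whole thing is asked for, a point or a joint stands for the part that bears it (a point fixed in the world has none). Each returns a list of dicts, best first, with "score" (0 to 1); they miss things now and then, are a little off and sometimes report something else, mostly with a low value. They report only what shows in the picture. A call takes as long as a camera call.
- bot.look_for(thing, camera): "uv" ([column, row] in pixels, amid what is visible of it).
- bot.silhouettes(thing, camera): "pixels" (384x512 bool, what is visible of it) and "uv" ([column, row] in pixels, amid what is visible of it).
- bot.pinpoint(thing, camera): "uv" ([column, row] in pixels: a listed point, or the origin of a listed thing).
The state is a dict: "t": time; "q": joint angles; "joint_vel": joint speeds; "effort": joint torques, N m; "tool_pos": TCP position; "orientation": TCP orientation; "contact_force": force on the tool from outside, world axes, zero at the start; "ft_torque": the same for the moment, N m; "opening": opening from 0.0 (shut) to 1.0 (fully open); "grip_force": force on a finger pad.
Only numpy, scipy, OpenCV 4.12 (cv2) and the standard library are available. Lean on these libraries where they do the work, as an engineer would, in place of code of your own. Each camera call takes 0.05 s, during which the arm holds its last target. There are 200 camera calls.

TASK

This board is dead, and several of its fuse-links have been fitted in the wrong ways: rearrange them until every link stands upright and fully home in the fuse base whose markers have the colour of its label. A base takes only one link, and the empty grey tray beside the board is there if you need to set one aside. Their ceramic is brittle, so set each one down without letting it fall, and leave the multimeter where it lies.

Things in the scene. Friction and masses are not known exactly. Their poses are not given: they have to be found in the camera images.
- link_red_mid (a point): Loose knife-blade fuse-link, red label: ceramic block 65 long (x) x 40 wide (y) x 53 high, red on top and sides, two lugs 5 high on top; a blade at each end (6 thick, 20 high, lower edge 16 above the underside) makes it 135 long overall; 0.36 kg. Point: the block's centre, 26.5 above its underside; z up. Same either way round.
- link_blue_mid (a point): Loose knife-blade fuse-link, blue label: ceramic block 65 long (x) x 40 wide (y) x 53 high, blue on top and sides, two lugs 5 high on top; a blade at each end (6 thick, 20 high, lower edge 16 above the underside) makes it 135 long overall; 0.36 kg. Point: the block's centre, 26.5 above its underside; z up. Same either way round.
- link_yellow_mid (a point): Loose knife-blade fuse-link, yellow label: ceramic block 65 long (x) x 40 wide (y) x 53 high, yellow on top and sides, two lugs 5 high on top; a blade at each end (6 thick, 20 high, lower edge 16 above the underside) makes it 135 long overall; 0.36 kg. Point: the block's centre, 26.5 above its underside; z up. Same either way round.
- link_green_mid (a point): Loose knife-blade fuse-link, green label: ceramic block 65 long (x) x 40 wide (y) x 53 high, green on top and sides, two lugs 5 high on top; a blade at each end (6 thick, 20 high, lower edge 16 above the underside) makes it 135 long overall; 0.36 kg. Point: the block's centre, 26.5 above its underside; z up. Same either way round.
- base_red_seat (a point): Fixed fuse base, black bed 200 long (x) x 48 wide, a red marker plate across each end; two brass jaws take a link's blades, and its underside stands on the saddle 30 above the bed's underside. Point: where a link's centre lies when fully home, 26.5 above the saddle; z up. Jaws lie 43 to 65 either side of the middle, slots 10 wide, flared lips 24 wide at the mouth, 42 above the saddle.
- base_blue_seat (a point): Fixed fuse base, black bed 200 long (x) x 48 wide, a blue marker plate across each end; two brass jaws take a link's blades, and its underside stands on the saddle 30 above the bed's underside. Point: where a link's centre lies when fully home, 26.5 above the saddle; z up. A link is lifted out and lowered in without force and keeps a play of 9 along x, 2 across.
- base_yellow_seat (a point): Fixed fuse base, black bed 200 long (x) x 48 wide, a yellow marker plate across each end; two brass jaws take a link's blades, and its underside stands on the saddle 30 above the bed's underside. Point: where a link's centre lies when fully home, 26.5 above the saddle; z up. The four bases stand parallel, 90 apart, on a fixed mounting plate 390 x 270 x 6.
- base_green_seat (a point): Fixed fuse base, black bed 200 long (x) x 48 wide, a green marker plate across each end; two brass jaws take a link's blades, and its underside stands on the saddle 30 above the bed's underside. Point: where a link's centre lies when fully home, 26.5 above the saddle; z up. A copper bar joins the far ends of the four bases.
- tray: Empty open grey plastic tray, fixed on the bench, to the left of the plate: 220 (its x) x 170 (its y) outside, 22 high, walls and floor 4 thick. The origin is the centre of its underside; a link may stand in it while another is moved.
- multimeter_mid (a point): Dark blue hand multimeter lying on the bench, 190 (its x) x 90 x 40 high, 0.42 kg; the point is its centre. Not to be disturbed. (A grey padlock and an orange screwdriver also lie on the bench, beyond the plate.)

How it is judged (in metres and radians):
At the end, for the whole second after the job is handed in: Each of the four links stands in the base of its own colour: its centre within 12 mm (horizontally) and 4 mm (in height) of that base's seat point, upright within 0.1 rad, along the base within 0.12 rad, and at rest (below 0.02 m/s) (horizontal distance between link_red_mid and base_red_seat below 0.012 m and z of link_red_mid in the frame of base_red_seat between -0.004 and 0.004 m and angle between each of link_red_mid, link_blue_mid, link_yellow_mid, link_green_mid's own z axis and vertical below 0.1 rad and angle between the x axis of link_red_mid and the x axis of base_red_seat, either way round below 0.12 rad and linear speed of each of link_red, link_blue, link_yellow, link_green below 0.02 m/s and horizontal distance between link_blue_mid and base_blue_seat below 0.012 m and z of link_blue_mid in the frame of base_blue_seat between -0.004 and 0.004 m and angle between the x axis of link_blue_mid and the x axis of base_blue_seat, either way round below 0.12 rad and horizontal distance between link_yellow_mid and base_yellow_seat below 0.012 m and z of link_yellow_mid in the frame of base_yellow_seat between -0.004 and 0.004 m and angle between the x axis of link_yellow_mid and the x axis of base_yellow_seat, either way round below 0.12 rad and horizontal distance between link_green_mid and base_green_seat below 0.012 m and z of link_green_mid in the frame of base_green_seat between -0.004 and 0.004 m and angle between the x axis of link_green_mid and the x axis of base_green_seat, either way round below 0.12 rad); the robot touches nothing.
It fails at once if the multimeter is pushed more than 20 mm (distance of multimeter_mid from where it was at the start of the episode above 0.02 m).
It fails at once if the red link is dropped: let go, it falls freely for more than about 30 mm (reaches 0.8 m/s) (linear speed of link_red above 0.8 m/s and contact force between link_red and the fingers below 0.2 N).
It fails at once if the blue link is dropped: let go, it falls freely for more than about 30 mm (reaches 0.8 m/s) (linear speed of link_blue above 0.8 m/s and contact force between link_blue and the fingers below 0.2 N).
It fails at once if the yellow link is dropped: let go, it falls freely for more than about 30 mm (reaches 0.8 m/s) (linear speed of link_yellow above 0.8 m/s and contact force between link_yellow and the fingers below 0.2 N).
It fails at once if the green link is dropped: let go, it falls freely for more than about 30 mm (reaches 0.8 m/s) (linear speed of link_green above 0.8 m/s and contact force between link_green and the fingers below 0.2 N).
It also fails if it takes over 120 s, if anything falls off the work surface, if the arm or the gripper's body presses on something with over 40 N, if the wrist force passes 120 N, or if a joint passes its speed limit or range.

## Working session

There is one attempt and no reset: what is moved stays moved. The work goes in short steps, Python scripts to look and compute and a tool call to move; the robot and the scene stay as the last step left them, time stands still between calls to the robot, and variables do not carry over. Pictures are saved under pics/ and viewed, at most 14 in all, crops included, and the job is handed in when it is done.

Besides the shell and the picture viewer there is one more tool, called after "Emit:" as name([rows], argument=value, ...), one row to a line, values as JSON. servo_tool: Moves the arm, as the interface text tells. Its arguments: {"type":"object","properties":{"commands":{"type":"array","items":{"type":"object","properties":{"hand":{"type":"number"},"tx":{"type":"number"},"ty":{"type":"number"},"tz":{"type":"number"},"ax":{"type":"number"},"ay":{"type":"number"},"az":{"type":"number"}}}},"force":{"type":"number"}},"required":["commands"]}

```bash
ls; mkdir -p pics; cat > h.py <<'E'
import numpy as np, cv2
from bench import bot
from scipy.spatial.transform import Rotation as R
def cam(n):
    m=bot.camera_model(n); q=np.array(m["attitude"],float)
    Rm=R.from_quat(np.r_[q[1:],q[0]]).as_matrix() if q.size==4 else q
    return np.array(m["intrinsics"]),np.array(m["xyz"],float),Rm
def at_z(n,uv,z):
    K,p,Rm=cam(n); d=Rm@np.linalg.inv(K)@np.array([uv[0],uv[1],1.]); return p+d*(z-p[2])/d[2]
def at_d(n,uv,D):
    K,p,Rm=cam(n); d=Rm@np.linalg.inv(K)@np.array([uv[0],uv[1],1.]); return p+d*D
def st():
    s=bot.read_state(); q=s["orientation"]; r=R.from_quat([q[1],q[2],q[3],q[0]])
    return s,r
E
python3 - <<'E'
from h import *
np.set_printoptions(precision=3,suppress=True)
s,r=st(); print(s["t"],s["tool_pos"],r.as_matrix(),s["opening"])
a,da=bot.snapshot("scene"); 
b,db=bot.snapshot("side")
cv2.imwrite("pics/a.png",a);cv2.imwrite("pics/b.png",b)
for c in "scene","side":
    print(c,cam(c))
    for l in "red","blue","yellow","green":
        for t in f"link_{l}_mid",f"base_{l}_seat":
            for d in bot.pinpoint(t,c)[:2]:
                print(t,round(d["score"],2),np.array(d["uv"]).round(1))
E
```

```text
pics
0.0 [ 150.136 -606.095  230.228] [[-0.971 -0.24  -0.001]
 [-0.24   0.971  0.002]
 [ 0.     0.002 -1.   ]] 0.9972977472047676
scene (array([[415.319,   0.   , 256.409],
       [  0.   , 415.319, 192.383],
       [  0.   ,   0.   ,   1.   ]]), array([1048.459,  584.411,  986.188]), array([[-0.77 ,  0.457, -0.445],
       [ 0.637,  0.569, -0.52 ],
       [ 0.015, -0.684, -0.729]]))
link_red_mid 0.95 [249.3 193.1]
base_red_seat 0.71 [210.4 167.2]
link_blue_mid 0.74 [277.8 210.3]
base_blue_seat 0.81 [252.2 194.6]
base_blue_seat 0.53 [192.7 133.6]
link_yellow_mid 0.57 [211.5 162.2]
base_yellow_seat 0.73 [231.1 177.6]
link_green_mid 0.82 [228.9 182.3]
base_green_seat 0.73 [269.8 211.2]
side (array([[382.411,   0.   , 253.593],
       [  0.   , 382.411, 195.944],
       [  0.   ,   0.   ,   1.   ]]), array([394.977, 676.578, 702.767]), array([[-0.986, -0.093,  0.137],
       [-0.165,  0.619, -0.768],
       [-0.013, -0.78 , -0.626]]))
link_red_mid 0.94 [261.6 202.9]
link_red_mid 0.44 [224.9 370.2]
base_red_seat 0.7 [268.4 165.9]
link_blue_mid 0.98 [258.1 229. ]
base_blue_seat 0.97 [263.9 206.2]
link_yellow_mid 0.87 [265.5 166.5]
base_yellow_seat 0.62 [264.9 182.3]
link_green_mid 0.86 [259.7 188.9]
base_green_seat 0.82 [261.4 226.9]
base_green_seat 0.51 [264.2 167.4]
```

View pics/a.png

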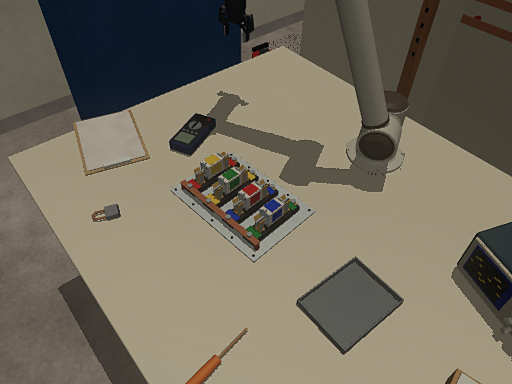

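View pics/b.png

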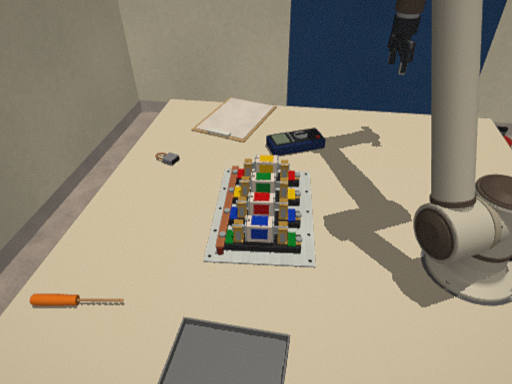

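```bash
python3 - <<'E'
from h import *
np.set_printoptions(precision=1,suppress=True)
P={"link_red":[(249.3,193.1),(261.6,202.9)],"base_red":[(210.4,167.2),(268.4,165.9)],"link_blue":[(277.8,210.3),(258.1,229)],"base_blue":[(252.2,194.6),(263.9,206.2)],"link_yellow":[(211.5,162.2),(265.5,166.5)],"base_yellow":[(231.1,177.6),(264.9,182.3)],"link_green":[(228.9,182.3),(259.7,188.9)],"base_green":[(269.8,211.2),(261.4,226.9)]}
for k,(u,v) in P.items(): print(k,at_z("scene",u,62.5),at_z("side",v,62.5))
bot.snapshot("scene")
for d in bot.pinpoint("tray","scene")[:1]: print("tray",d["uv"],at_z("scene",d["uv"],2))
for d in bot.pinpoint("multimeter_mid","scene")[:1]: print("mm",d["uv"],at_z("scene",d["uv"],20))
E
```

```text
link_red [503.8 -85.5  62.5] [509.6 -83.5  62.5]
base_red [ 529.7 -253.1   62.5] [ 515.2 -255.9   62.5]
link_blue [482.   20.6  62.5] [503.2  15.1  62.5]
base_blue [500.8 -75.1  62.5] [501.7 -71.2  62.5]
link_yellow [ 513.2 -270.2   62.5] [ 523.2 -251.5   62.5]
base_yellow [ 506.5 -173.4   62.5] [ 513.9 -173.9   62.5]
link_green [ 524.4 -161.2   62.5] [ 523.6 -141.9   62.5]
base_green [502.6   8.5  62.5] [496.5   6.6  62.5]
tray [347.3, 303.8] [517.3 337.7   2. ]
mm [191.8, 131.9] [ 449.9 -488.8   20. ]
```

The scene and side pictures agree. From right to left (y −255 to +10), the red base holds yellow, yellow holds green, blue holds red and green holds blue. That is one 4-cycle with the tray free, so I need five moves. Next I go above the board.

Emit:
servo_tool([
  {"hand": 0.07, "tx": -0.033, "ty": 0.0275, "tz": -0.011},
  {"hand": 0.07, "tx": -0.033, "ty": 0.0275, "tz": -0.011},
  {"hand": 0.07, "tx": -0.033, "ty": 0.0275, "tz": -0.011},
  {"hand": 0.07, "tx": -0.033, "ty": 0.0275, "tz": -0.011},
  {"hand": 0.07, "tx": -0.033, "ty": 0.0275, "tz": -0.011},
])

```text
invalid input at $.commands[0]: expected keys hand, tx, ty, tz, ax, ay, az
```

Emit:
servo_tool([
  {"hand": 0.07, "tx": -0.033, "ty": 0.0275, "tz": -0.011},
  {"hand": 0.07, "tx": -0.033, "ty": 0.0275, "tz": -0.011},
  {"hand": 0.07, "tx": -0.033, "ty": 0.0275, "tz": -0.011},
  {"hand": 0.07, "tx": -0.033, "ty": 0.0275, "tz": -0.011},
  {"hand": 0.07, "tx": -0.033, "ty": 0.0275, "tz": -0.011},
])

```text
invalid input at $.commands[0]: expected keys hand, tx, ty, tz, ax, ay, az
```

Emit:
servo_tool([
  {"hand": 0.07, "tx": -0.033, "ty": 0.0275, "tz": -0.011},
  {"hand": 0.07, "tx": -0.033, "ty": 0.0275, "tz": -0.011},
  {"hand": 0.07, "tx": -0.033, "ty": 0.0275, "tz": -0.011},
  {"hand": 0.07, "az": 0.14},
  {"hand": 0.07},
])

```text
invalid input at $.commands[0]: expected keys hand, tx, ty, tz, ax, ay, az
```

```bash
python3 - <<'E'
from h import *
np.set_printoptions(precision=3,suppress=True)
s,r=st(); print(s["t"],s["tool_pos"],r.as_matrix(),s["opening"],s["contact_force"],s["q"])
K,p,Rm=cam("wrist"); print("cam in tool",r.as_matrix().T@(p-s["tool_pos"]),r.as_matrix().T@Rm)
a,d=bot.snapshot("wrist"); cv2.imwrite("pics/c.png",a); np.save("c.npy",d)
for l in "red","blue","yellow","green":
    for t in f"link_{l}_mid",f"base_{l}_seat":
        for e in bot.pinpoint(t,"wrist")[:2]:
            print(t,round(e["score"],2),np.array(e["uv"]).round(1),at_z("wrist",e["uv"],62.5).round(1))
E
```

```text
1.05 [ 150.297 -606.637  231.305] [[-0.971 -0.24  -0.   ]
 [-0.24   0.971  0.   ]
 [-0.     0.    -1.   ]] 1.002177359456102 [ 0.173 -0.459 -0.528] [-1.069  0.385  0.008 -0.    -1.194 -0.259]
cam in tool [  69.803    1.322 -142.602] [[-0.    -0.961 -0.275]
 [ 1.    -0.    -0.   ]
 [ 0.    -0.275  0.961]]
```

Emit:
servo_tool([
  {"hand": 0.07, "tx": -0.033, "ty": 0.0275, "tz": -0.011, "ax": 0, "ay": 0, "az": 0},
  {"hand": 0.07, "tx": -0.033, "ty": 0.0275, "tz": -0.011, "ax": 0, "ay": 0, "az": 0},
  {"hand": 0.07, "tx": -0.033, "ty": 0.0275, "tz": -0.011, "ax": 0, "ay": 0, "az": 0},
  {"hand": 0.07, "tx": -0.033, "ty": 0.0275, "tz": -0.011, "ax": 0, "ay": 0, "az": 0},
  {"hand": 0.07, "tx": -0.033, "ty": 0.0275, "tz": -0.011, "ax": 0, "ay": 0, "az": 0},
])

```text
t: 2.0
tool_pos: [278.0, -432.1, 286.9]
orientation: [0.0, -0.121, 0.993, -0.0]
contact_force: [1.8, 0.0, 0.1]
opening: 0.817
grip_force: 0.0
```

Emit:
servo_tool([
  {"hand": 0.07, "tx": -0.033, "ty": 0.0275, "tz": -0.011, "ax": 0, "ay": 0, "az": 0},
  {"hand": 0.07, "tx": -0.033, "ty": 0.0275, "tz": -0.011, "ax": 0, "ay": 0, "az": 0},
  {"hand": 0.07, "tx": -0.033, "ty": 0.0275, "tz": -0.011, "ax": 0, "ay": 0, "az": 0},
  {"hand": 0.07, "tx": -0.033, "ty": 0.0275, "tz": -0.011, "ax": 0, "ay": 0, "az": 0},
  {"hand": 0.07, "tx": -0.033, "ty": 0.0275, "tz": -0.011, "ax": 0, "ay": 0, "az": 0},
])

```text
t: 2.5
tool_pos: [405.1, -258.8, 342.2]
orientation: [0.0, -0.121, 0.993, -0.0]
contact_force: [0.3, -0.6, 0.1]
opening: 0.819
grip_force: 0.0
```

Emit:
servo_tool([
  {"hand": 0.07, "tx": -0.033, "ty": 0.0275, "tz": -0.011, "ax": 0, "ay": 0, "az": 0},
  {"hand": 0.07, "tx": -0.033, "ty": 0.0275, "tz": -0.011, "ax": 0, "ay": 0, "az": 0},
  {"hand": 0.07, "tx": -0.033, "ty": 0.0275, "tz": -0.011, "ax": 0, "ay": 0, "az": 0},
  {"hand": 0.07, "tx": 0, "ty": 0, "tz": 0, "ax": 0, "ay": 0, "az": 0.14},
  {"hand": 0.07, "tx": 0, "ty": 0, "tz": 0, "ax": 0, "ay": 0, "az": 0},
])

```text
t: 3.0
tool_pos: [481.3, -155.4, 374.4]
orientation: [0.0, -0.053, 0.999, 0.0]
contact_force: [0.8, 0.9, -0.4]
opening: 0.821
grip_force: 0.0
```

```bash
python3 - <<'E'
from h import *
np.set_printoptions(precision=3,suppress=True)
s,r=st(); print(s["t"],s["tool_pos"],r.as_matrix(),s["opening"],s["contact_force"],s["q"])
a,d=bot.snapshot("wrist"); cv2.imwrite("pics/c.png",a); np.save("c.npy",d)
for l in "red","blue","yellow","green":
    for t in f"link_{l}_mid",f"base_{l}_seat":
        for e in bot.pinpoint(t,"wrist")[:2]:
            print(t,round(e["score"],2),np.array(e["uv"]).round(1),at_z("wrist",e["uv"],62.5).round(1))
E
```

```text
3.0 [ 481.334 -155.398  374.367] [[-0.994 -0.105  0.   ]
 [-0.105  0.994  0.   ]
 [-0.     0.    -1.   ]] 0.820741931455428 [ 0.777  0.929 -0.378] [ 0.009  0.108 -0.011 -0.    -1.452 -1.475]
link_red_mid 0.7 [300.3 176.9] [508.2 -81.3  62.5]
link_blue_mid 0.63 [356.6 175.2] [495.9   8.4  62.5]
link_yellow_mid 0.95 [192.6 172.4] [ 518.7 -256.1   62.5]
base_yellow_seat 0.78 [248.1 174.6] [ 513.3 -166.5   62.5]
link_green_mid 0.94 [246.5 180.6] [ 523.6 -168.1   62.5]
base_green_seat 0.73 [246.8 175.9] [ 515.8 -168.3   62.5]
```

View pics/c.png

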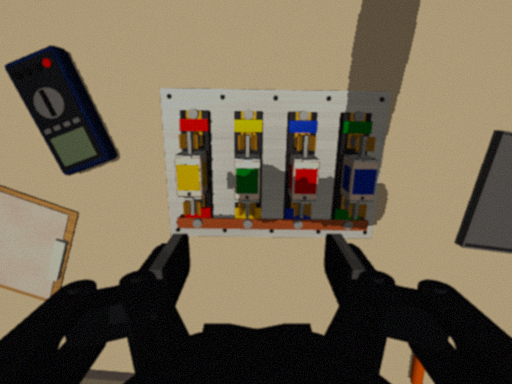

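The wrist view shows the four links upright in their bases: yellow (190,178), green (247,180), red (305,181) and blue (360,180). Now I measure link tops and markers precisely from colour and depth.

```bash
cat >> h.py <<'E'
def cloud(n,d):
    K,p,Rm=cam(n); v,u=np.mgrid[:384,:512]
    X=np.stack([(u-K[0,2])/K[0,0]*d,(v-K[1,2])/K[1,1]*d,d],-1)@Rm.T+p
    X[d<=0]=np.nan; return X
def masks(a):
    h=cv2.cvtColor(a,cv2.COLOR_BGR2HSV); H,S,V=[h[...,i].astype(int) for i in range(3)]
    ok=(S>150)&(V>50)
    return {"red":ok&((H<6)|(H>174)),"yellow":ok&(H>22)&(H<34),"green":ok&(H>45)&(H<80),"blue":ok&(H>105)&(H<130)}
E
cat > meas.py <<'E'
from h import *
import sys
np.set_printoptions(precision=1,suppress=True)
s,r=st(); a,d=bot.snapshot("wrist"); cv2.imwrite(sys.argv[1],a)
X=cloud("wrist",d); x,y,z=X[...,0],X[...,1],X[...,2]
print(s["t"],s["tool_pos"],r.as_matrix()[:2,:2].round(3).tolist())
for c,m in masks(a).items():
    k=m&(z>10)
    n,L,S,C=cv2.connectedComponentsWithStats(k.astype(np.uint8))
    for i in range(1,n):
        if S[i,4]<40: continue
        P=X[L==i]; zm=np.median(P[:,2])
        T=P[P[:,2]>np.percentile(P[:,2],80)-5]
        (cx,cy),wh,ang=cv2.minAreaRect(T[:,:2].astype(np.float32))
        print(c,C[i].round(),"n",S[i,4],"z",zm,np.percentile(P[:,2],95),"ctr",T.mean(0),"rect",np.array([cx,cy]),np.array(wh),round(ang,1))
m=(z>1)&(z<12)&(a.min(-1)>110)
(cx,cy),wh,ang=cv2.minAreaRect(X[m][:,:2].astype(np.float32)); print("plate",cx,cy,wh,ang)
E
python3 meas.py pics/d.png
```

```text
3.45 [ 480.5 -157.   374.3] [[-0.995, -0.102], [-0.102, 0.995]]
red [47. 64.] n 78 z 43.614299225595516 45.41332016050592 ctr [ 377.1 -486.7   43.4] rect [ 376.7 -487.5] [14.9 13.3] 88.9
red [195. 126.] n 357 z 33.94767621910961 35.33128414888178 ctr [ 446.9 -261.8   34. ] rect [ 446.9 -261.9] [17.8 45.6] 5.8
red [306. 182.] n 521 z 89.5252923808859 90.8611202591834 ctr [509.3 -76.1  89.5] rect [510.  -76.2] [38.9 33.6] 5.1
red [203. 214.] n 164 z 33.71802498457376 35.243353248332625 ctr [ 600.3 -241.4   34. ] rect [ 598.5 -248.2] [20.7 45.4] 5.7
yellow [249. 125.] n 406 z 33.767158313308556 35.225712051400464 ctr [ 438.4 -173.    33.8] rect [ 433.3 -173.3] [33.7 43. ] 5.9
yellow [189. 178.] n 548 z 89.65989081000117 90.82061135324648 ctr [ 521.9 -255.5   89.6] rect [ 522.2 -255.5] [38.3 33.5] 5.8
yellow [240. 214.] n 71 z 34.163994952295866 76.02538247872053 ctr [ 577.1 -167.6   73.5] rect [ 577.7 -168.6] [17.3 11.7] 11.5
green [346. 127.] n 67 z 33.73046751350404 35.27218175577606 ctr [424.6 -13.2  33.7] rect [424.7 -12.9] [18.   8.6] 10.6
green [244. 172.] n 81 z 89.51754766007821 90.8591465670197 ctr [ 504.5 -172.6   89.5] rect [ 504.9 -169.5] [ 9.5 27.7] 8.3
blue [303. 127.] n 334 z 33.955759215172804 35.467256727205324 ctr [430.9 -84.4  34. ] rect [431.1 -84.1] [19.4 46. ] 5.5
blue [365. 182.] n 482 z 89.45022798060313 90.87657044125889 ctr [500.3  13.1  89.5] rect [500.3  13.3] [37.  31.6] 5.0
blue [291. 214.] n 85 z 33.797283653549016 35.44829427734804 ctr [584.1 -84.   33.9] rect [583.  -80.8] [18.2 23.6] 7.5
plate 631.1394653320312 -141.35333251953125 (772.4574584960938, 1098.21630859375) 5.80856466293335
```

Board yaw is about 0.09–0.10 rad, and link tops are at z 89.5 as expected. I plan to work in the board frame: blue → tray, green → green base, yellow → yellow base, red → red base, blue → blue base. First I hover over blue for a close look.

Emit:
servo_tool([
  {"hand": 0.07, "tx": -0.0074, "ty": 0.0334, "tz": 0.0348, "ax": 0, "ay": 0, "az": 0},
  {"hand": 0.07, "tx": -0.0074, "ty": 0.0334, "tz": 0.0348, "ax": 0, "ay": 0, "az": 0},
  {"hand": 0.07, "tx": -0.0074, "ty": 0.0334, "tz": 0.0348, "ax": 0, "ay": 0, "az": 0},
  {"hand": 0.07, "tx": -0.0074, "ty": 0.0334, "tz": 0.0348, "ax": 0, "ay": 0, "az": 0},
  {"hand": 0.07, "tx": -0.0074, "ty": 0.0334, "tz": 0.0348, "ax": 0, "ay": 0, "az": 0},
])

```text
t: 4.0
tool_pos: [500.4, 14.5, 199.4]
orientation: [0.001, -0.051, 0.999, 0.0]
contact_force: [0.4, 0.1, 0.2]
opening: 0.818
grip_force: 0.0
```

```bash
python3 meas.py pics/e.png; python3 meas.py pics/e.png
```

```text
4.0 [500.4  14.5 199.4] [[-0.995, -0.103], [-0.103, 0.995]]
red [ 8. 98.] n 328 z 28.4177104211403 29.66142992143097 ctr [ 441.5 -242.4   28.3] rect [ 441.1 -243.5] [19.  16.3] 1.4
red [184. 182.] n 344 z 60.28078023444601 74.30034168074697 ctr [503.4 -53.2  70.9] rect [503.6 -53.3] [39.6  0.9] 4.9
red [155. 188.] n 1502 z 83.30316683473093 84.41472736650995 ctr [505.1 -73.3  83.3] rect [505.3 -73.3] [39.4 33.9] 5.8
red [ 27. 236.] n 543 z 26.746716009094598 28.03835732856549 ctr [ 595.5 -240.2   26.9] rect [ 595.  -246.5] [22.4 50.6] 5.7
yellow [246.  85.] n 71 z 23.630811332052986 24.81728709078044 ctr [403.5  -2.5  23.2] rect [402.6  -1.2] [12.1  8.4] 6.1
yellow [266.  85.] n 69 z 23.613747975333467 24.800754299020447 ctr [401.5  17.9  23.2] rect [400.9  16.4] [11.7  8.4] 5.3
yellow [80. 98.] n 911 z 28.559437510727776 29.805782647301953 ctr [ 434.4 -169.6   28.6] rect [ 434.2 -169.8] [19.6 46.5] 5.9
yellow [107. 237.] n 342 z 26.877278044148937 28.046704250253683 ctr [ 587.5 -147.4   27.2] rect [ 585.1 -150.6] [21.9 35.1] 4.6
green [255. 101.] n 862 z 28.613364022997445 29.830204
[... 2079 characters left out ...]
reen [233. 244.] n 52 z 36.103155313791746 37.21043734816494 ctr [577.7  -1.9  36.1] rect [576.6  -1.8] [18.6  4.6] 0.9
green [268. 243.] n 49 z 36.038628055827985 36.83137910162195 ctr [572.2  37.6  36.1] rect [572.6  37.7] [17.6  4.6] 6.5
blue [164. 103.] n 922 z 36.507238531128706 37.76210366267746 ctr [430.9 -84.5  36.5] rect [431.1 -85. ] [19.6 46.1] 4.7
blue [251. 194.] n 1475 z 91.84682003778221 92.9345401360624 ctr [500.4  11.4  91.8] rect [500.7  11.2] [39.  32.5] 5.1
blue [191. 242.] n 100 z 36.12446665601777 203.8248320156072 ctr [570.5 -47.   55.4] rect [541.6 -38.1] [ 12.1 101.6] 71.2
plate 568.39697265625 22.301666259765625 (501.840087890625, 723.054443359375) 6.043169021606445
```

View pics/e.png

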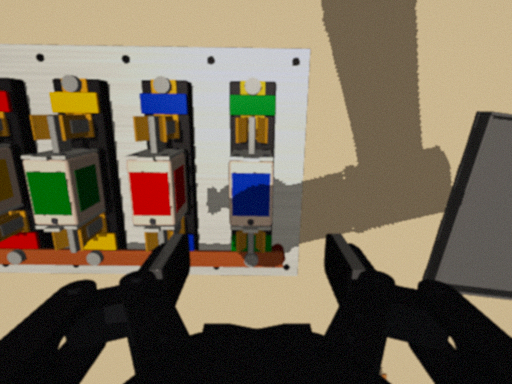

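The picture shows blue at (252,194) centred under the gripper with its blades in the jaws. The arm was still moving during that measurement, so I settle first, trim the yaw and measure again.

Emit:
servo_tool([
  {"hand": 0.07, "tx": 0, "ty": 0, "tz": 0, "ax": 0, "ay": 0, "az": 0.01},
  {"hand": 0.07, "tx": 0, "ty": 0, "tz": 0, "ax": 0, "ay": 0, "az": 0},
  {"hand": 0.07, "tx": 0, "ty": 0, "tz": 0, "ax": 0, "ay": 0, "az": 0},
  {"hand": 0.07, "tx": 0, "ty": 0, "tz": 0, "ax": 0, "ay": 0, "az": 0},
  {"hand": 0.07, "tx": 0, "ty": 0, "tz": 0, "ax": 0, "ay": 0, "az": 0},
])

```text
t: 4.6
tool_pos: [500.6, 12.9, 201.0]
orientation: [0.001, -0.046, 0.999, 0.0]
contact_force: [-0.9, -0.2, -0.1]
opening: 0.82
grip_force: 0.0
```

```bash
python3 meas.py pics/f.png | grep -v plate; python3 - <<'E'
from h import *
for i in range(4):
    s,r=st(); print(s["tool_pos"].round(1) if hasattr(s["tool_pos"],'round') else s["tool_pos"], np.round(r.as_matrix()[:2,1],4)); a,d=bot.snapshot("wrist")
X=cloud("wrist",d); m=(X[...,2]>72)&(X[...,2]<81)
x=X[m][:,:2]; ax=np.array([.9958,.0917]); ay=np.array([-.0917,.9958])
u=(x-[500,12])@ax; v=(x-[500,12])@ay
k=abs(v)<25
for lo,hi in((-80,-36),(36,80)):
    j=k&(u>lo)&(u<hi); print("jaw",j.sum(),np.percentile(u[j],[2,50,98]).round(1),np.percentile(v[j],[2,50,98]).round(1))
E
```

```text
4.6 [500.6  12.9 201. ] [[-0.996, -0.092], [-0.092, 0.996]]
red [  9. 100.] n 375 z 33.78526572141118 35.162493516405064 ctr [ 445.7 -246.4   33.8] rect [ 445.5 -247.9] [19.1 20.3] 2.0
red [186. 182.] n 338 z 66.55419055883772 80.55326220765183 ctr [507.1 -56.   77.1] rect [507.3 -56.1] [39.   1.3] 4.6
red [158. 188.] n 1463 z 89.37883743183124 90.43347427640343 ctr [508.7 -76.1  89.4] rect [509.2 -76.2] [39.4 33.7] 5.2
red [ 31. 237.] n 537 z 33.7477955216649 34.84548177140639 ctr [ 599.5 -243.1   33.7] rect [ 598.  -247.7] [22.1 46.6] 4.4
yellow [246.  85.] n 65 z 28.85094590722963 30.044287867764943 ctr [407.8  -5.1  28.8] rect [407.   -3.8] [11.8  7.3] 4.5
yellow [266.  85.] n 64 z 28.761976607552327 29.954576930332614 ctr [406.1  15.1  28.6] rect [405.4  13.7] [11.7  7.4] 5.3
yellow [ 82. 100.] n 874 z 33.97153677869346 35.174840013121496 ctr [ 438.4 -172.2   33.9] rect [ 438.4 -172.6] [19.8 46.6] 5.2
yellow [110. 238.] n 318 z 33.77125735158657 35.012311385208626 ctr [ 591.3 -150.5   34.2] rect [ 589.2 -153.7] [22.3 35.7] 8.3
green [256. 101.] n 841 z 33.8181834984631 35.038662
[... 345 characters left out ...]
73253690527 34.74568351518524 ctr [573.2  39.5  33.6] rect [572.6  39.7] [17.4  4.7] 9.6
blue [170. 100.] n 888 z 33.85021902383431 35.052334370939285 ctr [430.6 -82.2  33.8] rect [430.7 -82.8] [18.8 46.3] 5.5
blue [256. 188.] n 1426 z 89.37446483063871 90.40752869056011 ctr [500.   13.3  89.4] rect [500.5  13.3] [38.6 32.3] 5.6
blue [193. 236.] n 232 z 33.632706694636624 38.449158159846945 ctr [575.8 -52.   42.2] rect [541.2 -44.2] [ 22.9 104.4] 75.0
[500.6  13.  200.9] [-0.0918  0.9958]
[500.5  13.1 200.7] [-0.092   0.9958]
[500.4  13.1 200.6] [-0.0921  0.9957]
[500.4  13.2 200.5] [-0.0923  0.9957]
jaw 415 [-65.3 -54.7 -38.2] [-12.7   0.9  15.4]
jaw 283 [42.  53.2 64.8] [-12.3   1.8  15. ]
```

The seat, link and tool agree to within 1 mm at blue (500.4, 13.3). I descend to TCP z 48 and grip.

Emit:
servo_tool([
  {"hand": 0.07, "tx": 0, "ty": 0, "tz": 0.035, "ax": 0, "ay": 0, "az": 0},
  {"hand": 0.07, "tx": 0, "ty": 0, "tz": 0.045, "ax": 0, "ay": 0, "az": 0},
  {"hand": 0.07, "tx": 0, "ty": 0, "tz": 0.045, "ax": 0, "ay": 0, "az": 0},
  {"hand": 0.07, "tx": 0, "ty": 0, "tz": 0.027, "ax": 0, "ay": 0, "az": 0},
  {"hand": 0.07, "tx": 0, "ty": 0, "tz": 0, "ax": 0, "ay": 0, "az": 0},
])

```text
t: 5.35
tool_pos: [497.5, 12.5, 44.8]
orientation: [-0.004, -0.046, 0.999, -0.001]
contact_force: [0.1, 0.0, 0.3]
opening: 0.816
grip_force: 0.0
```

Emit:
servo_tool([
  {"hand": 0.03, "tx": 0, "ty": 0, "tz": 0, "ax": 0, "ay": 0, "az": 0},
  {"hand": 0.03, "tx": 0, "ty": 0, "tz": 0, "ax": 0, "ay": 0, "az": 0},
  {"hand": 0.03, "tx": 0, "ty": 0, "tz": 0, "ax": 0, "ay": 0, "az": 0},
  {"hand": 0.03, "tx": 0, "ty": 0, "tz": 0, "ax": 0, "ay": 0, "az": 0},
  {"hand": 0.03, "tx": 0, "ty": 0, "tz": 0, "ax": 0, "ay": 0, "az": 0},
], force=50)

```text
t: 5.85
tool_pos: [502.1, 13.9, 50.4]
orientation: [0.002, -0.047, 0.999, 0.0]
contact_force: [-0.3, -0.0, 6.7]
opening: 0.463
grip_force: 52.0
```

Emit:
servo_tool([
  {"hand": 0.03, "tx": 0, "ty": 0, "tz": -0.015, "ax": 0, "ay": 0, "az": 0},
  {"hand": 0.03, "tx": 0, "ty": 0, "tz": -0.025, "ax": 0, "ay": 0, "az": 0},
  {"hand": 0.03, "tx": 0, "ty": 0, "tz": -0.03, "ax": 0, "ay": 0, "az": 0},
  {"hand": 0.03, "tx": 0, "ty": 0, "tz": -0.03, "ax": 0, "ay": 0, "az": 0},
  {"hand": 0.03, "tx": 0, "ty": 0.02, "tz": 0, "ax": 0, "ay": 0, "az": 0},
])

```text
t: 6.35
tool_pos: [500.6, 33.1, 152.5]
orientation: [0.004, -0.045, 0.999, 0.001]
contact_force: [1.5, -0.2, -3.3]
opening: 0.463
grip_force: 51.3
```

```bash
python3 - <<'E'
from h import *
np.set_printoptions(precision=1,suppress=True)
s,r=st(); print(s["t"],s["tool_pos"],s["opening"],s["grip_force"],s["contact_force"])
a,d=bot.snapshot("scene"); cv2.imwrite("pics/g.png",a)
m=bot.silhouettes("tray","scene")[0]["pixels"]; X=cloud("scene",d)
k=m&(X[...,2]<40); print(k.sum(),np.percentile(X[k][:,2],[5,50,95]))
print(cv2.minAreaRect(X[k][:,:2].astype(np.float32)))
E
```

```text
6.35 [500.6  33.1 152.5] 0.4628370802746922 51.26250922679901 [ 1.5 -0.2 -3.3]
5494 [ 1.6  5.  21.8]
((504.4764404296875, 334.92352294921875), (181.53668212890625, 241.8899688720703), 87.89232635498047)
```

Emit:
servo_tool([
  {"hand": 0.03, "tx": -0.004, "ty": 0.035, "tz": 0, "ax": 0, "ay": 0, "az": 0},
  {"hand": 0.03, "tx": -0.006, "ty": 0.047, "tz": 0, "ax": 0, "ay": 0, "az": 0},
  {"hand": 0.03, "tx": -0.006, "ty": 0.048, "tz": 0, "ax": 0, "ay": 0, "az": 0},
  {"hand": 0.03, "tx": -0.006, "ty": 0.048, "tz": 0, "ax": 0, "ay": 0, "az": 0},
  {"hand": 0.03, "tx": -0.006, "ty": 0.048, "tz": 0, "ax": 0, "ay": 0, "az": 0},
])

```text
t: 6.95
tool_pos: [504.3, 261.9, 147.3]
orientation: [-0.001, -0.046, 0.999, -0.001]
contact_force: [-0.1, 0.0, -3.2]
opening: 0.466
grip_force: 51.8
```

Emit:
servo_tool([
  {"hand": 0.03, "tx": -0.004, "ty": 0.044, "tz": 0, "ax": 0, "ay": 0, "az": 0},
  {"hand": 0.03, "tx": -0.002, "ty": 0.03, "tz": 0.02, "ax": 0, "ay": 0, "az": 0},
  {"hand": 0.03, "tx": 0, "ty": 0, "tz": 0.035, "ax": 0, "ay": 0, "az": 0},
  {"hand": 0.03, "tx": 0, "ty": 0, "tz": 0.035, "ax": 0, "ay": 0, "az": 0},
  {"hand": 0.03, "tx": 0, "ty": 0, "tz": 0.02, "ax": 0, "ay": 0, "az": 0},
])

```text
t: 7.45
tool_pos: [502.0, 333.1, 34.0]
orientation: [-0.003, -0.046, 0.999, -0.002]
contact_force: [0.3, -0.8, -3.3]
opening: 0.461
grip_force: 51.9
```

Emit:
servo_tool([
  {"hand": 0.03, "tx": 0, "ty": 0, "tz": 0.006, "ax": 0, "ay": 0, "az": 0},
  {"hand": 0.03, "tx": 0, "ty": 0, "tz": 0.005, "ax": 0, "ay": 0, "az": 0},
  {"hand": 0.03, "tx": 0, "ty": 0, "tz": 0.005, "ax": 0, "ay": 0, "az": 0},
  {"hand": 0.03, "tx": 0, "ty": 0, "tz": 0.004, "ax": 0, "ay": 0, "az": 0},
  {"hand": 0.03, "tx": 0, "ty": 0, "tz": 0, "ax": 0, "ay": 0, "az": 0},
])

```text
t: 7.95
tool_pos: [504.9, 335.4, 18.8]
orientation: [0.0, -0.046, 0.999, 0.0]
contact_force: [0.4, 0.2, -2.9]
opening: 0.466
grip_force: 52.2
```

Emit:
servo_tool([
  {"hand": 0.03, "tx": 0, "ty": 0, "tz": 0.002, "ax": 0, "ay": 0, "az": 0},
  {"hand": 0.03, "tx": 0, "ty": 0, "tz": 0.0015, "ax": 0, "ay": 0, "az": 0},
  {"hand": 0.03, "tx": 0, "ty": 0, "tz": 0, "ax": 0, "ay": 0, "az": 0},
  {"hand": 0.07, "tx": 0, "ty": 0, "tz": 0, "ax": 0, "ay": 0, "az": 0},
  {"hand": 0.07, "tx": 0, "ty": 0, "tz": 0, "ax": 0, "ay": 0, "az": 0},
])

```text
t: 8.45
tool_pos: [505.4, 335.9, 16.1]
orientation: [0.001, -0.047, 0.999, 0.001]
contact_force: [0.4, 0.2, -0.5]
opening: 0.781
grip_force: 0.0
```

Emit:
servo_tool([
  {"hand": 0.07, "tx": 0, "ty": 0, "tz": 0, "ax": 0, "ay": 0, "az": 0},
  {"hand": 0.07, "tx": 0, "ty": 0, "tz": -0.02, "ax": 0, "ay": 0, "az": 0},
  {"hand": 0.07, "tx": 0, "ty": 0, "tz": -0.045, "ax": 0, "ay": 0, "az": 0},
  {"hand": 0.07, "tx": 0, "ty": 0, "tz": -0.05, "ax": 0, "ay": 0, "az": 0},
  {"hand": 0.07, "tx": 0, "ty": 0, "tz": -0.035, "ax": 0, "ay": 0, "az": 0},
])

```text
t: 8.95
tool_pos: [505.6, 335.9, 168.3]
orientation: [0.002, -0.047, 0.999, 0.001]
contact_force: [0.4, 0.1, 0.2]
opening: 0.823
grip_force: 0.0
```

Emit:
servo_tool([
  {"hand": 0.07, "tx": 0.003, "ty": -0.03, "tz": 0, "ax": 0, "ay": 0, "az": 0},
  {"hand": 0.07, "tx": 0.003, "ty": -0.048, "tz": 0, "ax": 0, "ay": 0, "az": 0},
  {"hand": 0.07, "tx": 0.003, "ty": -0.048, "tz": 0, "ax": 0, "ay": 0, "az": 0},
  {"hand": 0.07, "tx": 0.003, "ty": -0.048, "tz": 0, "ax": 0, "ay": 0, "az": 0},
  {"hand": 0.07, "tx": 0.003, "ty": -0.048, "tz": 0, "ax": 0, "ay": 0, "az": 0},
])

```text
t: 9.45
tool_pos: [510.1, 111.1, 165.0]
orientation: [0.0, -0.047, 0.999, 0.0]
contact_force: [0.1, 0.0, -0.0]
opening: 0.819
grip_force: 0.0
```

Emit:
servo_tool([
  {"hand": 0.07, "tx": 0.003, "ty": -0.048, "tz": 0, "ax": 0, "ay": 0, "az": 0},
  {"hand": 0.07, "tx": 0.003, "ty": -0.048, "tz": 0, "ax": 0, "ay": 0, "az": 0},
  {"hand": 0.07, "tx": 0.003, "ty": -0.048, "tz": 0, "ax": 0, "ay": 0, "az": 0},
  {"hand": 0.07, "tx": 0.003, "ty": -0.048, "tz": 0, "ax": 0, "ay": 0, "az": 0},
  {"hand": 0.07, "tx": 0.003, "ty": -0.048, "tz": 0, "ax": 0, "ay": 0, "az": 0},
])

```text
t: 9.95
tool_pos: [517.5, -129.6, 165.0]
orientation: [0.0, -0.047, 0.999, -0.0]
contact_force: [1.5, -0.7, -0.6]
opening: 0.818
grip_force: 0.0
```

Emit:
servo_tool([
  {"hand": 0.07, "tx": 0.0032, "ty": -0.0376, "tz": 0, "ax": 0, "ay": 0, "az": 0},
  {"hand": 0.07, "tx": 0, "ty": 0, "tz": 0, "ax": 0, "ay": 0, "az": 0},
  {"hand": 0.07, "tx": 0, "ty": 0, "tz": 0, "ax": 0, "ay": 0, "az": 0},
  {"hand": 0.07, "tx": 0, "ty": 0, "tz": 0, "ax": 0, "ay": 0, "az": 0},
  {"hand": 0.07, "tx": 0, "ty": 0, "tz": 0, "ax": 0, "ay": 0, "az": 0},
])

```text
t: 10.45
tool_pos: [518.0, -164.2, 164.9]
orientation: [0.0, -0.047, 0.999, 0.0]
contact_force: [-0.2, -0.1, 0.4]
opening: 0.817
grip_force: 0.0
```

```bash
python3 meas.py pics/h.png | grep -v plate
```

```text
10.45 [ 518.  -164.2  164.9] [[-0.996, -0.094], [-0.094, 0.996]]
red [156.  97.] n 1145 z 34.03834241850842 35.23334294815011 ctr [ 446.8 -261.2   34.2] rect [ 447.3 -262. ] [19.1 46.4] 5.4
red [333. 191.] n 465 z 67.53902493133833 80.81690265606787 ctr [510.5 -96.6  77.2] rect [511.1 -96.5] [39.2  1.2] 5.4
red [366. 200.] n 1983 z 89.54533740284614 90.5846410287671 ctr [509.1 -76.1  89.5] rect [509.5 -76. ] [39.9 34.1] 5.5
red [190. 250.] n 69 z 33.58637481645445 173.86570907805026 ctr [ 521.1 -197.9  173.4] rect [ 520.9 -197.9] [8.9 0.4] 5.8
yellow [254.  96.] n 1415 z 33.8595021362932 35.116084207159226 ctr [ 438.6 -172.9   33.9] rect [ 434.5 -173.7] [34.3 46.5] 9.5
yellow [140. 194.] n 2032 z 89.63855129322859 90.63253741135229 ctr [ 521.6 -255.6   89.6] rect [ 522.1 -255.8] [39.6 34.7] 4.9
green [452.  99.] n 1040 z 33.99935129163083 35.1686146830602 ctr [422.6   5.8  34. ] rect [422.7   6.2] [19.  45.8] 5.2
green [253. 200.] n 1868 z 89.59445288397137 90.69211631901219 ctr [ 517.7 -165.7   89.6] rect [ 518.3 -165.7] [39.4 32.5] 4.8
green [417. 252.] n 427 z 33.775872046390475 34.923410985594145 ctr [576.2  12.2  33.8] rect [575.4  15.7] [18.2 38.1] 1.4
blue [352.  98.] n 1167 z 33.93066732772172 35.10814314221171 ctr [430.9 -84.5  33.9] rect [430.8 -84. ] [20.1 46.2] 5.4
blue [  1. 156.] n 43 z 38.178094259591205 39.63468222841219 ctr [ 513.1 -405.2   38.2] rect [ 513.3 -404.8] [ 4.6 14.3] 85.3
blue [320. 250.] n 133 z 33.74188812287025 35.37230289923556 ctr [581.  -91.   38.9] rect [ 552.5 -104.1] [89.5 12.5] 25.2
```

Emit:
servo_tool([
  {"hand": 0.07, "tx": 0, "ty": 0, "tz": 0.03, "ax": 0, "ay": 0, "az": 0},
  {"hand": 0.07, "tx": 0, "ty": 0, "tz": 0.04, "ax": 0, "ay": 0, "az": 0},
  {"hand": 0.07, "tx": 0, "ty": 0, "tz": 0.032, "ax": 0, "ay": 0, "az": 0},
  {"hand": 0.07, "tx": 0, "ty": 0, "tz": 0.0145, "ax": 0, "ay": 0, "az": 0},
  {"hand": 0.07, "tx": 0, "ty": 0, "tz": 0, "ax": 0, "ay": 0, "az": 0},
])

```text
t: 11.0
tool_pos: [516.3, -164.3, 46.0]
orientation: [-0.003, -0.047, 0.999, 0.0]
contact_force: [0.6, -0.4, 1.1]
opening: 0.819
grip_force: 0.0
```

Emit:
servo_tool([
  {"hand": 0.03, "tx": 0, "ty": 0, "tz": 0, "ax": 0, "ay": 0, "az": 0},
  {"hand": 0.03, "tx": 0, "ty": 0, "tz": 0, "ax": 0, "ay": 0, "az": 0},
  {"hand": 0.03, "tx": 0, "ty": 0, "tz": 0, "ax": 0, "ay": 0, "az": 0},
  {"hand": 0.03, "tx": 0, "ty": 0, "tz": 0, "ax": 0, "ay": 0, "az": 0},
  {"hand": 0.03, "tx": 0, "ty": 0, "tz": 0, "ax": 0, "ay": 0, "az": 0},
], force=50)

```text
t: 11.5
tool_pos: [519.3, -165.3, 50.1]
orientation: [0.002, -0.047, 0.999, -0.0]
contact_force: [-0.1, 1.4, 6.5]
opening: 0.461
grip_force: 51.9
```

Emit:
servo_tool([
  {"hand": 0.03, "tx": 0, "ty": 0, "tz": -0.01, "ax": 0, "ay": 0, "az": 0},
  {"hand": 0.03, "tx": 0, "ty": 0, "tz": -0.025, "ax": 0, "ay": 0, "az": 0},
  {"hand": 0.03, "tx": 0, "ty": 0, "tz": -0.03, "ax": 0, "ay": 0, "az": 0},
  {"hand": 0.03, "tx": 0, "ty": 0, "tz": -0.025, "ax": 0, "ay": 0, "az": 0},
  {"hand": 0.03, "tx": 0, "ty": 0, "tz": -0.01, "ax": 0, "ay": 0, "az": 0},
])

```text
t: 12.0
tool_pos: [518.2, -165.3, 150.5]
orientation: [0.001, -0.046, 0.999, 0.0]
contact_force: [1.2, -0.8, -4.6]
opening: 0.461
grip_force: 52.4
```

Emit:
servo_tool([
  {"hand": 0.03, "tx": 0, "ty": 0.025, "tz": 0, "ax": 0, "ay": 0, "az": 0},
  {"hand": 0.03, "tx": 0, "ty": 0.045, "tz": 0, "ax": 0, "ay": 0, "az": 0},
  {"hand": 0.03, "tx": 0, "ty": 0.048, "tz": 0, "ax": 0, "ay": 0, "az": 0},
  {"hand": 0.03, "tx": 0, "ty": 0.042, "tz": 0, "ax": 0, "ay": 0, "az": 0},
  {"hand": 0.03, "tx": 0, "ty": 0.02, "tz": 0, "ax": 0, "ay": 0, "az": 0},
])

```text
t: 12.5
tool_pos: [499.4, 16.3, 147.1]
orientation: [-0.002, -0.047, 0.999, 0.0]
contact_force: [1.3, 0.2, -4.8]
opening: 0.461
grip_force: 52.6
```

Emit:
servo_tool([
  {"hand": 0.03, "tx": 0, "ty": 0, "tz": 0, "ax": 0, "ay": 0, "az": 0},
  {"hand": 0.03, "tx": 0, "ty": 0, "tz": 0, "ax": 0, "ay": 0, "az": 0},
  {"hand": 0.03, "tx": 0, "ty": 0, "tz": 0.005, "ax": 0, "ay": 0, "az": 0},
  {"hand": 0.03, "tx": 0, "ty": 0, "tz": 0.01, "ax": 0, "ay": 0, "az": 0},
  {"hand": 0.03, "tx": 0, "ty": 0, "tz": 0.01, "ax": 0, "ay": 0, "az": 0},
])

```text
t: 13.0
tool_pos: [500.8, 13.0, 122.1]
orientation: [-0.0, -0.045, 0.999, 0.0]
contact_force: [0.2, 0.6, -4.7]
opening: 0.461
grip_force: 52.6
```

Emit:
servo_tool([
  {"hand": 0.03, "tx": 0, "ty": 0, "tz": 0.01, "ax": 0, "ay": 0, "az": 0},
  {"hand": 0.03, "tx": 0, "ty": 0, "tz": 0.01, "ax": 0, "ay": 0, "az": 0},
  {"hand": 0.03, "tx": 0, "ty": 0, "tz": 0.008, "ax": 0, "ay": 0, "az": 0},
  {"hand": 0.03, "tx": 0, "ty": 0, "tz": 0.006, "ax": 0, "ay": 0, "az": 0},
  {"hand": 0.03, "tx": 0, "ty": 0, "tz": 0, "ax": 0, "ay": 0, "az": 0},
])

```text
t: 13.5
tool_pos: [500.6, 13.7, 88.3]
orientation: [-0.001, -0.046, 0.999, -0.0]
contact_force: [-0.4, -0.1, -4.4]
opening: 0.461
grip_force: 52.6
```

```bash
python3 - <<'E'
from h import *
s,r=st(); print(s["t"],s["tool_pos"],s["contact_force"])
a,d=bot.snapshot("wrist"); cv2.imwrite("pics/i.png",a)
E
```

```text
13.5 [500.60981612  13.73251749  88.29479654] [-0.36181974 -0.11649787 -4.38312811]
```

View pics/i.png

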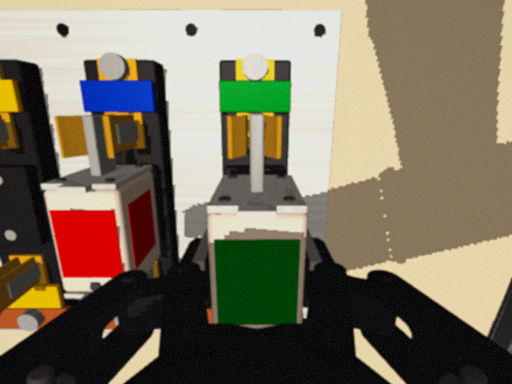

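The blade (col 257) is centred over the green-marked jaws (228–283), so I lower it in.

Emit:
servo_tool([
  {"hand": 0.03, "tx": 0, "ty": 0, "tz": 0.006, "ax": 0, "ay": 0, "az": 0},
  {"hand": 0.03, "tx": 0, "ty": 0, "tz": 0.008, "ax": 0, "ay": 0, "az": 0},
  {"hand": 0.03, "tx": 0, "ty": 0, "tz": 0.008, "ax": 0, "ay": 0, "az": 0},
  {"hand": 0.03, "tx": 0, "ty": 0, "tz": 0.006, "ax": 0, "ay": 0, "az": 0},
  {"hand": 0.03, "tx": 0, "ty": 0, "tz": 0.002, "ax": 0, "ay": 0, "az": 0},
])

```text
t: 14.05
tool_pos: [500.6, 13.7, 58.3]
orientation: [-0.001, -0.046, 0.999, -0.0]
contact_force: [0.2, 0.7, -4.8]
opening: 0.463
grip_force: 52.6
```

Emit:
servo_tool([
  {"hand": 0.03, "tx": 0, "ty": 0, "tz": 0.004, "ax": 0, "ay": 0, "az": 0},
  {"hand": 0.03, "tx": 0, "ty": 0, "tz": 0.004, "ax": 0, "ay": 0, "az": 0},
  {"hand": 0.03, "tx": 0, "ty": 0, "tz": 0.003, "ax": 0, "ay": 0, "az": 0},
  {"hand": 0.03, "tx": 0, "ty": 0, "tz": 0.001, "ax": 0, "ay": 0, "az": 0},
  {"hand": 0.03, "tx": 0, "ty": 0, "tz": 0, "ax": 0, "ay": 0, "az": 0},
])

```text
t: 14.55
tool_pos: [501.3, 13.9, 50.1]
orientation: [0.001, -0.047, 0.999, -0.0]
contact_force: [-8.1, 1.2, 16.4]
opening: 0.459
grip_force: 55.0
```

Emit:
servo_tool([
  {"hand": 0.07, "tx": 0, "ty": 0, "tz": -0.001, "ax": 0, "ay": 0, "az": 0},
  {"hand": 0.07, "tx": 0, "ty": 0, "tz": 0, "ax": 0, "ay": 0, "az": 0},
  {"hand": 0.07, "tx": 0, "ty": 0, "tz": 0, "ax": 0, "ay": 0, "az": 0},
  {"hand": 0.07, "tx": 0, "ty": 0, "tz": -0.02, "ax": 0, "ay": 0, "az": 0},
  {"hand": 0.07, "tx": 0, "ty": 0, "tz": -0.04, "ax": 0, "ay": 0, "az": 0},
])

```text
t: 15.05
tool_pos: [499.1, 13.3, 106.2]
orientation: [-0.004, -0.046, 0.999, -0.001]
contact_force: [0.4, 0.2, -0.2]
opening: 0.822
grip_force: 0.0
```

Emit:
servo_tool([
  {"hand": 0.07, "tx": 0, "ty": 0, "tz": -0.04, "ax": 0, "ay": 0, "az": 0},
  {"hand": 0.07, "tx": 0.001, "ty": -0.02, "tz": 0, "ax": 0, "ay": 0, "az": 0},
  {"hand": 0.07, "tx": 0.001, "ty": -0.048, "tz": 0, "ax": 0, "ay": 0, "az": 0},
  {"hand": 0.07, "tx": 0.001, "ty": -0.048, "tz": 0, "ax": 0, "ay": 0, "az": 0},
  {"hand": 0.07, "tx": 0.001, "ty": -0.048, "tz": 0, "ax": 0, "ay": 0, "az": 0},
])

```text
t: 15.55
tool_pos: [512.6, -151.2, 148.5]
orientation: [0.0, -0.047, 0.999, -0.0]
contact_force: [1.6, 0.7, 0.1]
opening: 0.82
grip_force: 0.0
```

Emit:
servo_tool([
  {"hand": 0.07, "tx": 0, "ty": -0.048, "tz": 0, "ax": 0, "ay": 0, "az": 0},
  {"hand": 0.07, "tx": 0, "ty": -0.038, "tz": 0, "ax": 0, "ay": 0, "az": 0},
  {"hand": 0.07, "tx": 0, "ty": -0.02, "tz": 0, "ax": 0, "ay": 0, "az": 0},
  {"hand": 0.07, "tx": 0, "ty": 0, "tz": 0, "ax": 0, "ay": 0, "az": 0},
  {"hand": 0.07, "tx": 0, "ty": 0, "tz": 0, "ax": 0, "ay": 0, "az": 0},
])

```text
t: 16.05
tool_pos: [521.9, -255.4, 147.7]
orientation: [-0.0, -0.046, 0.999, 0.0]
contact_force: [0.5, -0.1, -0.9]
opening: 0.822
grip_force: 0.0
```

```bash
python3 meas.py pics/j.png | egrep -v "plate|z 3"
```

```text
16.05 [ 521.9 -255.4  147.7] [[-0.996, -0.092], [-0.092, 0.996]]
red [449. 202.] n 1057 z 66.56834799341229 80.50401857059036 ctr [510.5 -96.1  76.6] rect [511. -96.] [39.6  2.5] 5.6
red [493. 213.] n 1887 z 89.66842011357073 90.67675250467336 ctr [510.1 -78.5  89.7] rect [509.4 -76.9] [40.4 33. ] 6.5
yellow [243.  83.] n 93 z 28.94268889708235 30.266423329557586 ctr [ 431.7 -273.8   28.7] rect [ 431.3 -273. ] [12.2  7. ] 4.9
yellow [267.  83.] n 96 z 29.086809358235428 30.253632574229528 ctr [ 430.  -253.1   28.8] rect [ 429.6 -254. ] [12.1  7. ] 5.6
yellow [252. 188.] n 506 z 89.73882392772056 90.79274006473054 ctr [ 507.4 -258.5   89.8] rect [ 507.2 -257. ] [13.  34.6] 14.3
```

Emit:
servo_tool([
  {"hand": 0.07, "tx": 0, "ty": 0, "tz": 0.025, "ax": 0, "ay": 0, "az": 0},
  {"hand": 0.07, "tx": 0, "ty": 0, "tz": 0.035, "ax": 0, "ay": 0, "az": 0},
  {"hand": 0.07, "tx": 0, "ty": 0, "tz": 0.028, "ax": 0, "ay": 0, "az": 0},
  {"hand": 0.07, "tx": 0, "ty": 0, "tz": 0.012, "ax": 0, "ay": 0, "az": 0},
  {"hand": 0.07, "tx": 0, "ty": 0, "tz": 0, "ax": 0, "ay": 0, "az": 0},
])

```text
t: 16.6
tool_pos: [521.4, -254.2, 46.9]
orientation: [-0.002, -0.047, 0.999, 0.0]
contact_force: [-0.5, -0.4, 0.4]
opening: 0.817
grip_force: 0.0
```

Emit:
servo_tool([
  {"hand": 0.03, "tx": 0, "ty": 0, "tz": 0, "ax": 0, "ay": 0, "az": 0},
  {"hand": 0.03, "tx": 0, "ty": 0, "tz": 0, "ax": 0, "ay": 0, "az": 0},
  {"hand": 0.03, "tx": 0, "ty": 0, "tz": 0, "ax": 0, "ay": 0, "az": 0},
  {"hand": 0.03, "tx": 0, "ty": 0, "tz": 0, "ax": 0, "ay": 0, "az": 0},
  {"hand": 0.03, "tx": 0, "ty": 0, "tz": 0, "ax": 0, "ay": 0, "az": 0},
], force=50)

```text
t: 17.1
tool_pos: [523.8, -255.6, 50.3]
orientation: [0.002, -0.047, 0.999, -0.001]
contact_force: [0.4, 1.8, 5.5]
opening: 0.463
grip_force: 51.7
```

Emit:
servo_tool([
  {"hand": 0.03, "tx": 0, "ty": 0, "tz": -0.01, "ax": 0, "ay": 0, "az": 0},
  {"hand": 0.03, "tx": 0, "ty": 0, "tz": -0.025, "ax": 0, "ay": 0, "az": 0},
  {"hand": 0.03, "tx": 0, "ty": 0, "tz": -0.03, "ax": 0, "ay": 0, "az": 0},
  {"hand": 0.03, "tx": 0, "ty": 0, "tz": -0.025, "ax": 0, "ay": 0, "az": 0},
  {"hand": 0.03, "tx": 0, "ty": 0, "tz": -0.01, "ax": 0, "ay": 0, "az": 0},
])

```text
t: 17.6
tool_pos: [522.7, -255.5, 150.7]
orientation: [0.002, -0.046, 0.999, -0.0]
contact_force: [0.7, -0.5, -2.2]
opening: 0.462
grip_force: 52.7
```

Emit:
servo_tool([
  {"hand": 0.03, "tx": -0.001, "ty": 0.02, "tz": 0, "ax": 0, "ay": 0, "az": 0},
  {"hand": 0.03, "tx": -0.001, "ty": 0.035, "tz": 0, "ax": 0, "ay": 0, "az": 0},
  {"hand": 0.03, "tx": 0, "ty": 0.025, "tz": 0, "ax": 0, "ay": 0, "az": 0},
  {"hand": 0.03, "tx": 0, "ty": 0.01, "tz": 0, "ax": 0, "ay": 0, "az": 0},
  {"hand": 0.03, "tx": 0, "ty": 0, "tz": 0, "ax": 0, "ay": 0, "az": 0},
])

```text
t: 18.1
tool_pos: [515.0, -164.5, 147.6]
orientation: [-0.001, -0.047, 0.999, 0.0]
contact_force: [0.5, 0.0, -3.1]
opening: 0.459
grip_force: 52.9
```

Emit:
servo_tool([
  {"hand": 0.03, "tx": 0, "ty": 0, "tz": 0, "ax": 0, "ay": 0, "az": 0},
  {"hand": 0.03, "tx": 0, "ty": 0, "tz": 0.01, "ax": 0, "ay": 0, "az": 0},
  {"hand": 0.03, "tx": 0, "ty": 0, "tz": 0.018, "ax": 0, "ay": 0, "az": 0},
  {"hand": 0.03, "tx": 0, "ty": 0, "tz": 0.018, "ax": 0, "ay": 0, "az": 0},
  {"hand": 0.03, "tx": 0, "ty": 0, "tz": 0.01, "ax": 0, "ay": 0, "az": 0},
])

```text
t: 18.6
tool_pos: [514.5, -166.2, 90.0]
orientation: [-0.002, -0.045, 0.999, 0.0]
contact_force: [-0.8, -0.3, -3.6]
opening: 0.464
grip_force: 52.8
```

```bash
python3 - <<'E'
from h import *
s,r=st(); print(s["t"],s["tool_pos"],s["contact_force"])
a,d=bot.snapshot("wrist"); cv2.imwrite("pics/k.png",a)
E
```

```text
18.6 [ 514.51241239 -166.24323495   89.95442357] [-0.76606205 -0.2992183  -3.6015059 ]
```

View pics/k.png

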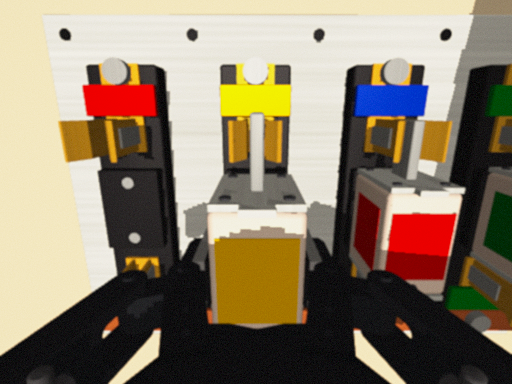

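Yellow's blade is centred over the yellow-marked jaws. I lower it, release, and move over red.

Emit:
servo_tool([
  {"hand": 0.03, "tx": 0, "ty": 0, "tz": 0.008, "ax": 0, "ay": 0, "az": 0},
  {"hand": 0.03, "tx": 0, "ty": 0, "tz": 0.009, "ax": 0, "ay": 0, "az": 0},
  {"hand": 0.03, "tx": 0, "ty": 0, "tz": 0.009, "ax": 0, "ay": 0, "az": 0},
  {"hand": 0.03, "tx": 0, "ty": 0, "tz": 0.006, "ax": 0, "ay": 0, "az": 0},
  {"hand": 0.03, "tx": 0, "ty": 0, "tz": 0.002, "ax": 0, "ay": 0, "az": 0},
])

```text
t: 19.15
tool_pos: [515.5, -165.5, 57.6]
orientation: [-0.001, -0.046, 0.999, 0.0]
contact_force: [0.7, 0.1, -2.8]
opening: 0.461
grip_force: 52.8
```

Emit:
servo_tool([
  {"hand": 0.03, "tx": 0, "ty": 0, "tz": 0.003, "ax": 0, "ay": 0, "az": 0},
  {"hand": 0.03, "tx": 0, "ty": 0, "tz": 0.004, "ax": 0, "ay": 0, "az": 0},
  {"hand": 0.03, "tx": 0, "ty": 0, "tz": 0.003, "ax": 0, "ay": 0, "az": 0},
  {"hand": 0.03, "tx": 0, "ty": 0, "tz": 0.001, "ax": 0, "ay": 0, "az": 0},
  {"hand": 0.03, "tx": 0, "ty": 0, "tz": 0, "ax": 0, "ay": 0, "az": 0},
])

```text
t: 19.65
tool_pos: [516.2, -165.5, 50.3]
orientation: [0.001, -0.047, 0.999, -0.0]
contact_force: [-6.9, 2.2, 15.0]
opening: 0.458
grip_force: 55.1
```

Emit:
servo_tool([
  {"hand": 0.07, "tx": 0, "ty": 0, "tz": -0.001, "ax": 0, "ay": 0, "az": 0},
  {"hand": 0.07, "tx": 0, "ty": 0, "tz": 0, "ax": 0, "ay": 0, "az": 0},
  {"hand": 0.07, "tx": 0, "ty": 0, "tz": 0, "ax": 0, "ay": 0, "az": 0},
  {"hand": 0.07, "tx": 0, "ty": 0, "tz": -0.02, "ax": 0, "ay": 0, "az": 0},
  {"hand": 0.07, "tx": 0, "ty": 0, "tz": -0.04, "ax": 0, "ay": 0, "az": 0},
])

```text
t: 20.15
tool_pos: [513.6, -165.3, 105.8]
orientation: [-0.004, -0.046, 0.999, 0.001]
contact_force: [0.6, 0.2, -0.2]
opening: 0.817
grip_force: 0.0
```

Emit:
servo_tool([
  {"hand": 0.07, "tx": 0, "ty": 0, "tz": -0.04, "ax": 0, "ay": 0, "az": 0},
  {"hand": 0.07, "tx": -0.001, "ty": 0.02, "tz": 0, "ax": 0, "ay": 0, "az": 0},
  {"hand": 0.07, "tx": 0, "ty": 0.04, "tz": 0, "ax": 0, "ay": 0, "az": 0},
  {"hand": 0.07, "tx": 0, "ty": 0.03, "tz": 0, "ax": 0, "ay": 0, "az": 0},
  {"hand": 0.07, "tx": 0, "ty": 0, "tz": 0, "ax": 0, "ay": 0, "az": 0},
])

```text
t: 20.65
tool_pos: [508.4, -73.4, 148.4]
orientation: [0.0, -0.048, 0.999, 0.0]
contact_force: [0.6, -0.8, 0.3]
opening: 0.821
grip_force: 0.0
```

Emit:
servo_tool([
  {"hand": 0.07, "tx": 0, "ty": 0, "tz": 0, "ax": 0, "ay": 0, "az": 0},
  {"hand": 0.07, "tx": 0, "ty": 0, "tz": 0, "ax": 0, "ay": 0, "az": 0},
  {"hand": 0.07, "tx": 0, "ty": 0, "tz": 0, "ax": 0, "ay": 0, "az": 0},
  {"hand": 0.07, "tx": 0, "ty": 0, "tz": 0, "ax": 0, "ay": 0, "az": 0},
  {"hand": 0.07, "tx": 0, "ty": 0, "tz": 0, "ax": 0, "ay": 0, "az": 0},
])

```text
t: 21.15
tool_pos: [508.5, -76.4, 148.2]
orientation: [-0.0, -0.046, 0.999, -0.0]
contact_force: [-0.2, -0.0, 0.6]
opening: 0.817
grip_force: 0.0
```

```bash
python3 meas.py pics/l.png | egrep -v "plate|z 3"
```

```text
21.15 [508.5 -76.4 148.2] [[-0.996, -0.092], [-0.092, 0.996]]
red [255. 208.] n 2238 z 89.57750389548453 90.59720893329741 ctr [508.8 -76.1  89.6] rect [509.4 -76. ] [39.8 33.4] 4.5
yellow [244.  80.] n 86 z 28.953640988158554 29.979925973689987 ctr [415.6 -94.8  29. ] rect [415.  -93.7] [11.4  6.9] 5.6
yellow [268.  80.] n 82 z 29.086964094692405 30.247803850699395 ctr [413.6 -74.3  29.1] rect [413.3 -75.3] [11.2  6.1] 5.6
yellow [136. 204.] n 2293 z 89.60820154629124 90.6029382435542 ctr [ 514.1 -164.2   89.6] rect [ 514.7 -164.1] [40.3 34.1] 5.0
green [379. 207.] n 2170 z 89.52879544437964 90.55183875078758 ctr [499.7  15.   89.5] rect [500.1  14.9] [39.1 33.3] 5.7
```

Green and yellow are home (top z 89.5–89.6). Now I take red.

Emit:
servo_tool([
  {"hand": 0.07, "tx": 0, "ty": 0, "tz": 0.025, "ax": 0, "ay": 0, "az": 0},
  {"hand": 0.07, "tx": 0, "ty": 0, "tz": 0.035, "ax": 0, "ay": 0, "az": 0},
  {"hand": 0.07, "tx": 0, "ty": 0, "tz": 0.028, "ax": 0, "ay": 0, "az": 0},
  {"hand": 0.07, "tx": 0, "ty": 0, "tz": 0.012, "ax": 0, "ay": 0, "az": 0},
  {"hand": 0.07, "tx": 0, "ty": 0, "tz": 0, "ax": 0, "ay": 0, "az": 0},
])

```text
t: 21.7
tool_pos: [507.6, -76.1, 46.9]
orientation: [-0.002, -0.046, 0.999, -0.0]
contact_force: [0.1, 0.4, 0.4]
opening: 0.82
grip_force: 0.0
```

Emit:
servo_tool([
  {"hand": 0.03, "tx": 0, "ty": 0, "tz": 0, "ax": 0, "ay": 0, "az": 0},
  {"hand": 0.03, "tx": 0, "ty": 0, "tz": 0, "ax": 0, "ay": 0, "az": 0},
  {"hand": 0.03, "tx": 0, "ty": 0, "tz": 0, "ax": 0, "ay": 0, "az": 0},
  {"hand": 0.03, "tx": 0, "ty": 0, "tz": 0, "ax": 0, "ay": 0, "az": 0},
  {"hand": 0.03, "tx": 0, "ty": 0, "tz": 0, "ax": 0, "ay": 0, "az": 0},
], force=50)

```text
t: 22.2
tool_pos: [510.0, -75.7, 50.0]
orientation: [0.002, -0.047, 0.999, -0.0]
contact_force: [-0.7, -1.0, 6.7]
opening: 0.464
grip_force: 51.9
```

Emit:
servo_tool([
  {"hand": 0.03, "tx": 0, "ty": 0, "tz": -0.01, "ax": 0, "ay": 0, "az": 0},
  {"hand": 0.03, "tx": 0, "ty": 0, "tz": -0.025, "ax": 0, "ay": 0, "az": 0},
  {"hand": 0.03, "tx": 0, "ty": 0, "tz": -0.03, "ax": 0, "ay": 0, "az": 0},
  {"hand": 0.03, "tx": 0, "ty": 0, "tz": -0.025, "ax": 0, "ay": 0, "az": 0},
  {"hand": 0.03, "tx": 0, "ty": 0, "tz": -0.01, "ax": 0, "ay": 0, "az": 0},
])

```text
t: 22.7
tool_pos: [509.1, -75.6, 150.7]
orientation: [0.002, -0.046, 0.999, 0.0]
contact_force: [0.7, 0.8, -2.9]
opening: 0.462
grip_force: 51.4
```

Emit:
servo_tool([
  {"hand": 0.03, "tx": 0, "ty": -0.025, "tz": 0, "ax": 0, "ay": 0, "az": 0},
  {"hand": 0.03, "tx": 0, "ty": -0.045, "tz": 0, "ax": 0, "ay": 0, "az": 0},
  {"hand": 0.03, "tx": 0, "ty": -0.048, "tz": 0, "ax": 0, "ay": 0, "az": 0},
  {"hand": 0.03, "tx": 0, "ty": -0.042, "tz": 0, "ax": 0, "ay": 0, "az": 0},
  {"hand": 0.03, "tx": 0, "ty": -0.02, "tz": 0, "ax": 0, "ay": 0, "az": 0},
])

```text
t: 23.2
tool_pos: [524.0, -257.6, 146.7]
orientation: [-0.001, -0.045, 0.999, 0.001]
contact_force: [0.5, 0.2, -4.5]
opening: 0.464
grip_force: 51.8
```

Emit:
servo_tool([
  {"hand": 0.03, "tx": 0, "ty": 0, "tz": 0, "ax": 0, "ay": 0, "az": 0},
  {"hand": 0.03, "tx": 0, "ty": 0, "tz": 0, "ax": 0, "ay": 0, "az": 0},
  {"hand": 0.03, "tx": 0, "ty": 0, "tz": 0.01, "ax": 0, "ay": 0, "az": 0},
  {"hand": 0.03, "tx": 0, "ty": 0, "tz": 0.018, "ax": 0, "ay": 0, "az": 0},
  {"hand": 0.03, "tx": 0, "ty": 0, "tz": 0.018, "ax": 0, "ay": 0, "az": 0},
])

```text
t: 23.7
tool_pos: [525.0, -253.6, 101.3]
orientation: [-0.0, -0.047, 0.999, 0.0]
contact_force: [0.5, 0.9, -3.6]
opening: 0.462
grip_force: 51.8
```

Emit:
servo_tool([
  {"hand": 0.03, "tx": 0, "ty": 0, "tz": 0.01, "ax": 0, "ay": 0, "az": 0},
  {"hand": 0.03, "tx": 0, "ty": 0, "tz": 0, "ax": 0, "ay": 0, "az": 0},
  {"hand": 0.03, "tx": 0, "ty": 0, "tz": 0, "ax": 0, "ay": 0, "az": 0},
  {"hand": 0.03, "tx": 0, "ty": 0, "tz": 0, "ax": 0, "ay": 0, "az": 0},
  {"hand": 0.03, "tx": 0, "ty": 0, "tz": 0, "ax": 0, "ay": 0, "az": 0},
])

```text
t: 24.2
tool_pos: [525.8, -255.1, 93.3]
orientation: [0.001, -0.047, 0.999, -0.0]
contact_force: [-0.0, 0.1, -4.1]
opening: 0.459
grip_force: 51.8
```

```bash
python3 - <<'E'
from h import *
s,r=st(); print(s["t"],s["tool_pos"],s["contact_force"])
a,d=bot.snapshot("wrist"); cv2.imwrite("pics/m.png",a)
E
```

```text
24.2 [ 525.82067756 -255.0761382    93.25535374] [-0.02193802  0.08319538 -4.07448628]
```

View pics/m.png

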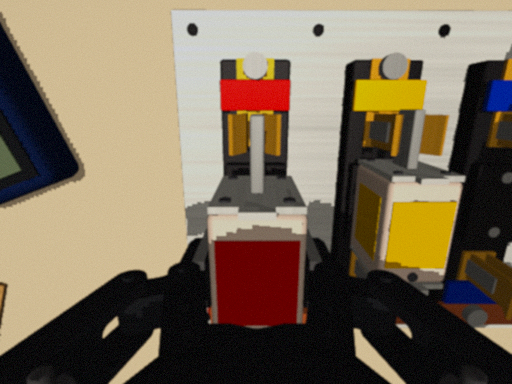

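Red is centred over the red-marked jaws (229–283) with its blade at col 257. I lower and release.

Emit:
servo_tool([
  {"hand": 0.03, "tx": 0, "ty": 0, "tz": 0.008, "ax": 0, "ay": 0, "az": 0},
  {"hand": 0.03, "tx": 0, "ty": 0, "tz": 0.009, "ax": 0, "ay": 0, "az": 0},
  {"hand": 0.03, "tx": 0, "ty": 0, "tz": 0.009, "ax": 0, "ay": 0, "az": 0},
  {"hand": 0.03, "tx": 0, "ty": 0, "tz": 0.006, "ax": 0, "ay": 0, "az": 0},
  {"hand": 0.03, "tx": 0, "ty": 0, "tz": 0.002, "ax": 0, "ay": 0, "az": 0},
])

```text
t: 24.75
tool_pos: [524.6, -255.0, 57.0]
orientation: [-0.001, -0.046, 0.999, 0.0]
contact_force: [0.2, 0.2, -2.9]
opening: 0.458
grip_force: 51.7
```

Emit:
servo_tool([
  {"hand": 0.03, "tx": 0, "ty": 0, "tz": 0.003, "ax": 0, "ay": 0, "az": 0},
  {"hand": 0.03, "tx": 0, "ty": 0, "tz": 0.004, "ax": 0, "ay": 0, "az": 0},
  {"hand": 0.03, "tx": 0, "ty": 0, "tz": 0.003, "ax": 0, "ay": 0, "az": 0},
  {"hand": 0.03, "tx": 0, "ty": 0, "tz": 0.001, "ax": 0, "ay": 0, "az": 0},
  {"hand": 0.03, "tx": 0, "ty": 0, "tz": 0, "ax": 0, "ay": 0, "az": 0},
])

```text
t: 25.25
tool_pos: [525.4, -255.1, 50.1]
orientation: [0.0, -0.047, 0.999, -0.0]
contact_force: [-4.9, 2.9, 10.2]
opening: 0.459
grip_force: 53.5
```

Seated. I release, lift and travel to the tray.

Emit:
servo_tool([
  {"hand": 0.07, "tx": 0, "ty": 0, "tz": -0.001, "ax": 0, "ay": 0, "az": 0},
  {"hand": 0.07, "tx": 0, "ty": 0, "tz": 0, "ax": 0, "ay": 0, "az": 0},
  {"hand": 0.07, "tx": 0, "ty": 0, "tz": 0, "ax": 0, "ay": 0, "az": 0},
  {"hand": 0.07, "tx": 0, "ty": 0, "tz": -0.02, "ax": 0, "ay": 0, "az": 0},
  {"hand": 0.07, "tx": 0, "ty": 0, "tz": -0.04, "ax": 0, "ay": 0, "az": 0},
])

```text
t: 25.75
tool_pos: [522.9, -254.5, 105.5]
orientation: [-0.004, -0.046, 0.999, 0.001]
contact_force: [1.1, 0.3, 0.7]
opening: 0.823
grip_force: 0.0
```

Emit:
servo_tool([
  {"hand": 0.07, "tx": 0, "ty": 0, "tz": -0.04, "ax": 0, "ay": 0, "az": 0},
  {"hand": 0.07, "tx": -0.002, "ty": 0.03, "tz": 0, "ax": 0, "ay": 0, "az": 0},
  {"hand": 0.07, "tx": -0.003, "ty": 0.048, "tz": 0, "ax": 0, "ay": 0, "az": 0},
  {"hand": 0.07, "tx": -0.003, "ty": 0.048, "tz": 0, "ax": 0, "ay": 0, "az": 0},
  {"hand": 0.07, "tx": -0.003, "ty": 0.048, "tz": 0, "ax": 0, "ay": 0, "az": 0},
])

```text
t: 26.25
tool_pos: [519.9, -79.4, 148.3]
orientation: [0.0, -0.046, 0.999, -0.0]
contact_force: [0.7, 0.1, 0.2]
opening: 0.82
grip_force: 0.0
```

Emit:
servo_tool([
  {"hand": 0.07, "tx": -0.003, "ty": 0.048, "tz": 0, "ax": 0, "ay": 0, "az": 0},
  {"hand": 0.07, "tx": -0.003, "ty": 0.048, "tz": 0, "ax": 0, "ay": 0, "az": 0},
  {"hand": 0.07, "tx": -0.003, "ty": 0.048, "tz": 0, "ax": 0, "ay": 0, "az": 0},
  {"hand": 0.07, "tx": -0.003, "ty": 0.048, "tz": 0, "ax": 0, "ay": 0, "az": 0},
  {"hand": 0.07, "tx": -0.003, "ty": 0.048, "tz": 0, "ax": 0, "ay": 0, "az": 0},
])

```text
t: 26.75
tool_pos: [512.5, 161.6, 148.4]
orientation: [0.0, -0.047, 0.999, 0.0]
contact_force: [0.4, -0.2, 0.1]
opening: 0.819
grip_force: 0.0
```

Emit:
servo_tool([
  {"hand": 0.07, "tx": -0.003, "ty": 0.048, "tz": 0, "ax": 0, "ay": 0, "az": 0},
  {"hand": 0.07, "tx": -0.003, "ty": 0.048, "tz": 0, "ax": 0, "ay": 0, "az": 0},
  {"hand": 0.07, "tx": -0.002, "ty": 0.048, "tz": 0, "ax": 0, "ay": 0, "az": 0},
  {"hand": 0.07, "tx": 0, "ty": 0.0316, "tz": 0, "ax": 0, "ay": 0, "az": 0},
  {"hand": 0.07, "tx": 0, "ty": 0, "tz": 0, "ax": 0, "ay": 0, "az": 0},
])

```text
t: 27.25
tool_pos: [504.2, 339.2, 147.7]
orientation: [0.0, -0.049, 0.999, 0.0]
contact_force: [-0.4, -0.5, 0.6]
opening: 0.819
grip_force: 0.0
```

Emit:
servo_tool([
  {"hand": 0.07, "tx": 0, "ty": 0, "tz": 0, "ax": 0, "ay": 0, "az": 0},
  {"hand": 0.07, "tx": 0, "ty": 0, "tz": 0, "ax": 0, "ay": 0, "az": 0},
  {"hand": 0.07, "tx": 0, "ty": 0, "tz": 0, "ax": 0, "ay": 0, "az": 0},
  {"hand": 0.07, "tx": 0, "ty": 0, "tz": 0, "ax": 0, "ay": 0, "az": 0},
  {"hand": 0.07, "tx": 0, "ty": 0, "tz": 0, "ax": 0, "ay": 0, "az": 0},
])

```text
t: 27.75
tool_pos: [504.7, 334.5, 148.6]
orientation: [0.0, -0.046, 0.999, 0.0]
contact_force: [0.0, -0.8, 0.1]
opening: 0.817
grip_force: 0.0
```

```bash
python3 meas.py pics/n.png | egrep -v "plate|z 3"
```

```text
27.75 [504.7 334.5 148.6] [[-0.996, -0.092], [-0.092, 0.996]]
blue [258. 193.] n 1659 z 57.52581448398868 58.61279169705318 ctr [502.9 336.8  57.5] rect [503.7 337.1] [39.  32.6] 4.4
```

Emit:
servo_tool([
  {"hand": 0.07, "tx": 0.001, "ty": 0.001, "tz": 0.025, "ax": 0, "ay": 0, "az": 0},
  {"hand": 0.07, "tx": 0, "ty": 0, "tz": 0.04, "ax": 0, "ay": 0, "az": 0},
  {"hand": 0.07, "tx": 0, "ty": 0, "tz": 0.035, "ax": 0, "ay": 0, "az": 0},
  {"hand": 0.07, "tx": 0, "ty": 0, "tz": 0.022, "ax": 0, "ay": 0, "az": 0},
  {"hand": 0.07, "tx": 0, "ty": 0, "tz": 0.01, "ax": 0, "ay": 0, "az": 0},
])

```text
t: 28.3
tool_pos: [502.4, 334.8, 13.9]
orientation: [-0.002, -0.046, 0.999, -0.001]
contact_force: [-0.7, 0.0, 0.4]
opening: 0.818
grip_force: 0.0
```

Emit:
servo_tool([
  {"hand": 0.03, "tx": 0, "ty": 0, "tz": 0, "ax": 0, "ay": 0, "az": 0},
  {"hand": 0.03, "tx": 0, "ty": 0, "tz": 0, "ax": 0, "ay": 0, "az": 0},
  {"hand": 0.03, "tx": 0, "ty": 0, "tz": 0, "ax": 0, "ay": 0, "az": 0},
  {"hand": 0.03, "tx": 0, "ty": 0, "tz": 0, "ax": 0, "ay": 0, "az": 0},
  {"hand": 0.03, "tx": 0, "ty": 0, "tz": 0, "ax": 0, "ay": 0, "az": 0},
], force=50)

```text
t: 28.8
tool_pos: [504.0, 336.8, 17.7]
orientation: [0.001, -0.046, 0.999, 0.001]
contact_force: [-0.1, -0.6, 3.2]
opening: 0.463
grip_force: 52.0
```

Emit:
servo_tool([
  {"hand": 0.03, "tx": 0, "ty": 0, "tz": -0.015, "ax": 0, "ay": 0, "az": 0},
  {"hand": 0.03, "tx": 0, "ty": 0, "tz": -0.03, "ax": 0, "ay": 0, "az": 0},
  {"hand": 0.03, "tx": 0, "ty": 0, "tz": -0.04, "ax": 0, "ay": 0, "az": 0},
  {"hand": 0.03, "tx": 0, "ty": 0, "tz": -0.035, "ax": 0, "ay": 0, "az": 0},
  {"hand": 0.03, "tx": 0, "ty": 0, "tz": -0.012, "ax": 0, "ay": 0, "az": 0},
])

```text
t: 29.3
tool_pos: [504.6, 337.3, 152.2]
orientation: [0.003, -0.047, 0.999, 0.002]
contact_force: [0.2, 0.7, -3.0]
opening: 0.46
grip_force: 51.6
```

```bash
python3 meas.py pics/o.png | egrep -v "plate|z 3"
```

```text
29.3 [504.6 337.3 152.2] [[-0.996, -0.093], [-0.093, 0.996]]
blue [257. 282.] n 6689 z 192.0411044265457 192.91933042959465 ctr [502.7 338.2 192. ] rect [504.1 338.3] [40.8 33.5] 5.4
```

Emit:
servo_tool([
  {"hand": 0.03, "tx": 0.004, "ty": -0.03, "tz": 0, "ax": 0, "ay": 0, "az": 0},
  {"hand": 0.03, "tx": 0.004, "ty": -0.048, "tz": 0, "ax": 0, "ay": 0, "az": 0},
  {"hand": 0.03, "tx": 0.004, "ty": -0.048, "tz": 0, "ax": 0, "ay": 0, "az": 0},
  {"hand": 0.03, "tx": 0.004, "ty": -0.048, "tz": 0, "ax": 0, "ay": 0, "az": 0},
  {"hand": 0.03, "tx": 0.004, "ty": -0.048, "tz": 0, "ax": 0, "ay": 0, "az": 0},
])

```text
t: 29.85
tool_pos: [502.0, 110.9, 145.9]
orientation: [-0.002, -0.046, 0.999, -0.001]
contact_force: [1.0, -0.8, -3.5]
opening: 0.461
grip_force: 51.7
```

Emit:
servo_tool([
  {"hand": 0.03, "tx": 0.004, "ty": -0.048, "tz": 0, "ax": 0, "ay": 0, "az": 0},
  {"hand": 0.03, "tx": 0.004, "ty": -0.048, "tz": 0, "ax": 0, "ay": 0, "az": 0},
  {"hand": 0.03, "tx": 0.0034, "ty": -0.048, "tz": 0, "ax": 0, "ay": 0, "az": 0},
  {"hand": 0.03, "tx": 0.002, "ty": -0.03, "tz": 0, "ax": 0, "ay": 0, "az": 0},
  {"hand": 0.03, "tx": 0, "ty": -0.0145, "tz": 0, "ax": 0, "ay": 0, "az": 0},
])

```text
t: 30.35
tool_pos: [505.9, -78.2, 145.9]
orientation: [-0.003, -0.044, 0.999, 0.0]
contact_force: [-0.8, 1.2, -2.9]
opening: 0.462
grip_force: 51.9
```

Emit:
servo_tool([
  {"hand": 0.03, "tx": 0, "ty": 0, "tz": 0, "ax": 0, "ay": 0, "az": 0},
  {"hand": 0.03, "tx": 0, "ty": 0, "tz": 0, "ax": 0, "ay": 0, "az": 0},
  {"hand": 0.03, "tx": 0, "ty": 0, "tz": 0.01, "ax": 0, "ay": 0, "az": 0},
  {"hand": 0.03, "tx": 0, "ty": 0, "tz": 0.018, "ax": 0, "ay": 0, "az": 0},
  {"hand": 0.03, "tx": 0, "ty": 0, "tz": 0.018, "ax": 0, "ay": 0, "az": 0},
])

```text
t: 30.85
tool_pos: [508.0, -74.4, 101.2]
orientation: [0.0, -0.047, 0.999, 0.0]
contact_force: [-0.7, -0.7, -3.7]
opening: 0.464
grip_force: 51.9
```

Emit:
servo_tool([
  {"hand": 0.03, "tx": 0, "ty": 0, "tz": 0.01, "ax": 0, "ay": 0, "az": 0},
  {"hand": 0.03, "tx": 0, "ty": 0, "tz": 0, "ax": 0, "ay": 0, "az": 0},
  {"hand": 0.03, "tx": 0, "ty": 0, "tz": 0, "ax": 0, "ay": 0, "az": 0},
  {"hand": 0.03, "tx": 0, "ty": 0, "tz": 0, "ax": 0, "ay": 0, "az": 0},
  {"hand": 0.03, "tx": 0, "ty": 0, "tz": 0, "ax": 0, "ay": 0, "az": 0},
])

```text
t: 31.35
tool_pos: [508.7, -75.6, 93.1]
orientation: [0.001, -0.047, 0.999, 0.0]
contact_force: [1.1, 0.7, -3.4]
opening: 0.461
grip_force: 51.8
```

```bash
python3 - <<'E'
from h import *
s,r=st(); print(s["t"],s["tool_pos"],s["contact_force"])
a,d=bot.snapshot("wrist"); cv2.imwrite("pics/p.png",a)
E
```

```text
31.35 [508.71905326 -75.59041733  93.14434465] [ 1.1024477   0.74544119 -3.38445529]
```

View pics/p.png

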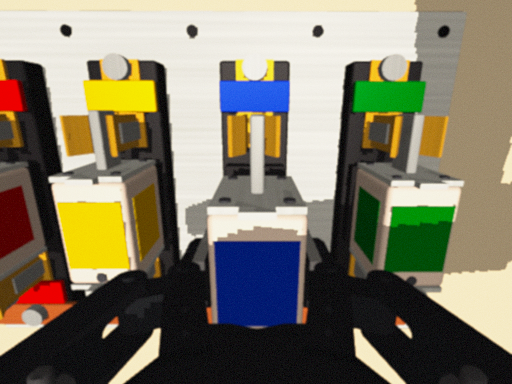

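Blue's blade (col 257) is over the blue-marked jaws (228–281), and yellow and green look seated on either side. I lower it, then check before releasing.

Emit:
servo_tool([
  {"hand": 0.03, "tx": 0, "ty": 0, "tz": 0.008, "ax": 0, "ay": 0, "az": 0},
  {"hand": 0.03, "tx": 0, "ty": 0, "tz": 0.009, "ax": 0, "ay": 0, "az": 0},
  {"hand": 0.03, "tx": 0, "ty": 0, "tz": 0.009, "ax": 0, "ay": 0, "az": 0},
  {"hand": 0.03, "tx": 0, "ty": 0, "tz": 0.006, "ax": 0, "ay": 0, "az": 0},
  {"hand": 0.03, "tx": 0, "ty": 0, "tz": 0.002, "ax": 0, "ay": 0, "az": 0},
])

```text
t: 31.9
tool_pos: [507.4, -75.9, 57.0]
orientation: [-0.001, -0.046, 0.999, -0.0]
contact_force: [-0.7, 0.1, -3.3]
opening: 0.467
grip_force: 51.8
```

Emit:
servo_tool([
  {"hand": 0.03, "tx": 0, "ty": 0, "tz": 0.003, "ax": 0, "ay": 0, "az": 0},
  {"hand": 0.03, "tx": 0, "ty": 0, "tz": 0.004, "ax": 0, "ay": 0, "az": 0},
  {"hand": 0.03, "tx": 0, "ty": 0, "tz": 0.003, "ax": 0, "ay": 0, "az": 0},
  {"hand": 0.03, "tx": 0, "ty": 0, "tz": 0.001, "ax": 0, "ay": 0, "az": 0},
  {"hand": 0.03, "tx": 0, "ty": 0, "tz": 0, "ax": 0, "ay": 0, "az": 0},
])

```text
t: 32.4
tool_pos: [508.5, -75.7, 49.7]
orientation: [0.001, -0.047, 0.999, -0.0]
contact_force: [-5.1, 1.7, 12.6]
opening: 0.464
grip_force: 53.7
```

Seated. I release, retreat to a height that shows all four links, and check.

Emit:
servo_tool([
  {"hand": 0.07, "tx": 0, "ty": 0, "tz": -0.001, "ax": 0, "ay": 0, "az": 0},
  {"hand": 0.07, "tx": 0, "ty": 0, "tz": 0, "ax": 0, "ay": 0, "az": 0},
  {"hand": 0.07, "tx": 0, "ty": 0, "tz": 0, "ax": 0, "ay": 0, "az": 0},
  {"hand": 0.07, "tx": 0, "ty": 0, "tz": -0.02, "ax": 0, "ay": 0, "az": 0},
  {"hand": 0.07, "tx": 0, "ty": 0, "tz": -0.045, "ax": 0, "ay": 0, "az": 0},
])

```text
t: 32.9
tool_pos: [505.5, -76.0, 110.6]
orientation: [-0.005, -0.046, 0.999, -0.0]
contact_force: [1.5, -0.9, 0.2]
opening: 0.816
grip_force: 0.0
```

Emit:
servo_tool([
  {"hand": 0.07, "tx": 0, "ty": 0, "tz": -0.045, "ax": 0, "ay": 0, "az": 0},
  {"hand": 0.07, "tx": 0, "ty": -0.01, "tz": -0.045, "ax": 0, "ay": 0, "az": 0},
  {"hand": 0.07, "tx": 0, "ty": -0.015, "tz": -0.045, "ax": 0, "ay": 0, "az": 0},
  {"hand": 0.07, "tx": 0, "ty": -0.015, "tz": -0.045, "ax": 0, "ay": 0, "az": 0},
  {"hand": 0.07, "tx": 0, "ty": 0, "tz": -0.02, "ax": 0, "ay": 0, "az": 0},
])

```text
t: 33.4
tool_pos: [513.4, -117.1, 318.2]
orientation: [0.004, -0.046, 0.999, -0.001]
contact_force: [-0.6, 0.1, -0.6]
opening: 0.82
grip_force: 0.0
```

Emit:
servo_tool([
  {"hand": 0.07, "tx": 0, "ty": 0, "tz": 0, "ax": 0, "ay": 0, "az": 0},
  {"hand": 0.07, "tx": 0, "ty": 0, "tz": 0, "ax": 0, "ay": 0, "az": 0},
  {"hand": 0.07, "tx": 0, "ty": 0, "tz": 0, "ax": 0, "ay": 0, "az": 0},
  {"hand": 0.07, "tx": 0, "ty": 0, "tz": 0, "ax": 0, "ay": 0, "az": 0},
  {"hand": 0.07, "tx": 0, "ty": 0, "tz": 0, "ax": 0, "ay": 0, "az": 0},
])

```text
t: 33.9
tool_pos: [511.5, -115.4, 312.2]
orientation: [-0.001, -0.047, 0.999, -0.0]
contact_force: [0.2, -1.3, -0.6]
opening: 0.823
grip_force: 0.0
```

```bash
python3 meas.py pics/q.png | egrep -v "plate|z 3"
```

```text
33.9 [ 511.5 -115.4  312.2] [[-0.996, -0.093], [-0.093, 0.996]]
red [148. 166.] n 748 z 89.81528667261887 91.0542735767486 ctr [ 524.6 -253.8   89.8] rect [ 524.8 -253.8] [37.2 33.4] 5.4
yellow [218. 165.] n 772 z 89.89468478291425 91.1234077474241 ctr [ 514.5 -164.5   89.9] rect [ 515.2 -164.4] [39.4 34.2] 5.3
green [354. 166.] n 562 z 89.79597276356128 90.83126480331674 ctr [500.2  11.5  89.8] rect [500.8  12.3] [38.3 26.8] 5.0
blue [287. 166.] n 710 z 89.81156101733666 91.07898044905342 ctr [508.  -74.7  89.8] rect [508.4 -74.7] [37.3 32.2] 5.4
```

View pics/q.png

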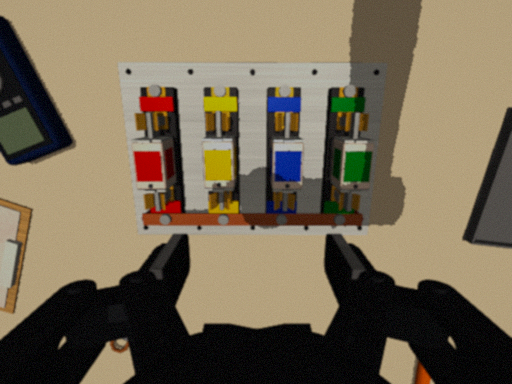

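All four links match their markers: red (148,166), yellow (218,165), blue (287,166) and green (354,166). Their tops are level at z 89.8, centres are within about 3 mm of the seats, and angles are 5.0–5.4° against the board's 5.3°. I hand in.

```bash
python3 -c "
from bench import bot
print(bot.close_job())"
```

```text
the job is handed in; nothing more can be done
None
```

All four fuse-links now stand upright and fully home in the bases of their own colour, the multimeter was not touched, and I handed the job in at about 34 s; the hand-in returned no verdict.

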